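# Clamp a brass bar in the hold-down press

### The arm

A 6-joint arm with a two-finger parallel gripper is mounted at the origin on the work surface. World frame = base frame: x ahead of the robot, y to its left, z up, the work surface at z = 0. Lengths are in m, angles in degrees, forces in N, time in s.
With the tool pointing down it reaches from about 0.35 to 0.875 m from the base axis. Payload 4.2 kg.
Tool frame: the origin (TCP) lies midway between the tips of the shut fingers; the grasp point (between the pads) lies 19 mm behind it; z points along the fingers, y is the direction in which the jaws open and shut (so a half turn about z gives the same grasp; the last joint's range is limited). The gripper opens to 87 mm and grips with 3 to 60 N. Pads are 19 mm wide; open, the fingers measure 117 mm over their backs; the gripper's body (75 mm by 190 mm) begins 51 mm behind the grasp point.
Start: joints at [81.452, 22.042, 0.453, 0, -68.411, -14.817], TCP at [0.248, 0.574, 0.223] pointing down, gripper open.
Joint ranges: [-179.83, 179.83], [-69.29, 118.12], [-61.27, 80.66], [-181.25, 117.63], [-171.15, -9.14], [-177.46, 177.46]. Speed limits (degrees/s): [159.86, 159.86, 180, 180, 180, 180].

### API

Orientations are given as a 3x3 rotation matrix whose columns are the frame's x, y, z axes.
In Python, from station import sense, capture, get_calibration, finish_job, spot_in, spot_point gives the robot as it stands.
- The arm moves only by the shell command python3 -m inch 'ROWS'. ROWS is JSON, a list of rows, each an object with "fingers": the finger opening in cm, from 0 to 8.7; "delta_pos": the shift along the tool's x, y, z in cm, a list of three; "spin": the turn about the tool's z in degrees. In form: [{"fingers": fingers, "delta_pos": [dx, dy, dz], "spin": spin}, ...]. A call has 1 to 20 rows; each row is the pose to reach, as a shift and turn from the pose commanded when the call began, along the tool's axes at that moment; what a row does not reach only later rows make up. A row lasts 1/10 s, in which the tool goes at most 50 mm and 8.59 degrees, less where a joint would pass 70% of its speed; a pose out of reach is approached as far as the arm can. A call with a gripper value outside its range is refused whole. The fingers move at their own pace and stop on an object; the grip force is fixed at half the most. Time passes only in rows, so rows that repeat a pose let the fingers close. It gives the time, the measured TCP pose, the force and the opening at its end, in the units of the state.
- sense(): the state, without advancing time (a new reading comes with each control period).
- capture(name): name is "scene" or "top" or "wrist"; returns the picture (384x512x3 uint8, red, green, blue); there is no depth.
- get_calibration(name): a dict with "K" (3x3 intrinsics, pixels), "T" (4x4, takes a point from camera to world coordinates). Camera axes: x right, y up, looking along -z (the intrinsics and any distortion apply to the point x, -y, -z); pixel columns grow to the right and rows downward; lengths in m; the calibration is good to about 2 mm. The wrist camera is an equidistant fisheye: a pixel r from the principal point sees the ray r / f radians off the axis. A picture is of the moment at which its call begins: read the wrist's pose just before it. get_calibration takes no time and is no camera call; for the wrist camera it gives the pose at the moment of the call.
- finish_job(): hands the job in, once; it reports no verdict.
Trained networks look in the newest picture that a camera, given by its name, has taken for a name from the list of things; names that differ only in an ending like _2 or _b are one class to them, and where a whole thing is asked for, a point or a joint stands for the part that bears it (a point fixed in the world has none). Each returns a list of dicts, best first, with "conf" (0 to 1); they miss things now and then, are a little off and sometimes report something else, mostly with a low value. They report only what shows in the picture. A call takes as long as a camera call. They do not tell look-alikes from the thing itself.
- spot_in(camera, target): "extent" ([left, top, right, bottom] as shares, 0 to 1, of the picture: columns of its width, rows of its height, round what is visible of it).
- spot_point(camera, target): "location" ([column, row] as shares, 0 to 1, of the picture: columns of its width, rows of its height: a listed point, or the origin of a listed thing).
The state is a dict: "time_s": time; "joints": joint angles; "joint_velocities": joint speeds; "effort": joint torques, N m; "tcp_pos": TCP position; "ee_rot": TCP orientation; "wrist_force": force on the tool from outside, world axes, zero at the start; "moment": the same for the moment, N m; "gripper_width": opening from 0.0 (shut) to 1.0 (fully open).
Only numpy, scipy, OpenCV 4.12 (cv2) and the standard library are available. Lean on these libraries where they do the work, as an engineer would, in place of code of your own. Each camera call takes 0.05 s, during which the arm holds its last target.

### The job

Clamp the brass bar in the small bench press: push it along its channel until it sits fully home against the steel end stop, gently, without ramming it. Then feed the foot down with the upper, inner knob only (clockwise from above) until you feel the foot touch the bar, and give it about 30 degrees more; do not crush the bar. Leave the wide outer ring under that knob at its setting, let go, and leave the other things on the bench where they are.

Things in the scene. Friction and masses are not known exactly. Their poses are not given: they have to be found in the camera images.
- press: Fixed cast bench press. Origin on the table under the vertical knob axis; x runs along the bar channel from its open end to the column; z up. Base plate x -100 to +95, y +-45 mm, 30 mm high; channel at y = 0, 27 mm wide between rails 6 mm high. Column x +50 to +90 mm. Overhanging head x -30 to +90, y +-32 mm, 95 to 125 mm above the table; two concentric knobs stand on it.
- fine (a joint): Angle of the inner (fine-feed) knob, rad, 0 at the start, grows clockwise from above, at most 3.6. Each rad lowers the spindle 5 mm. Turns stiffly (steady friction 0.24 N m) and stays where left, also under load. Foot touches bar after 0.3 to 1.6 rad; from then on the torque rises 0.24 N m per rad over its level before (read at rest, both may be lower by a constant: the rise counts).
- fine_top (a point): Centre of the top face of the inner knob, on the axis, 178 mm above the table. The knob is a plain knurled steel cylinder of 34 mm diameter and 36 mm height, standing on the outer ring: 142 to 178 mm above the table.
- coarse (a joint): Angle of the outer (coarse) ring, rad, clockwise positive; starts anywhere in -0.8 to 0.8 and must be left so. Steel ring 62 mm diameter, 16 mm high, 126 to 142 mm above the table, directly under the inner knob. Turns very easily (0.015 N m), so a brushing finger moves it.
- coarse_mark (a point): Index mark on the outer ring's top face, at 30 mm radius; it turns with the ring.
- spindle: Steel spindle in the head, 16 mm diameter; origin on the axis, 110 mm above the table with the fine knob at 0, goes down with the knob. Carries the foot, a sprung steel disc of 22 mm diameter, screwed in to a depth nobody has measured: it starts 1.5 to 8 mm above the bar, so its touch must be felt or seen. After touch its spring presses the bar with about 50 N per rad of knob.
- stop: Steel end stop across the channel, 30 mm wide, 20 mm high, fixed to the press. Origin: lower edge midpoint of the face that meets the bar, 40 mm beyond the knob axis (press x = +40 mm), 30 mm above the table; its axes are those of the press.
- bar: Loose brass bar 160 x 24 x 12 mm, about 0.36 kg, lying in the channel on the base plate, its x axis along the channel towards the stop. Origin: centre of the underside, 30 mm above the table. It starts 15 to 35 mm short of the stop.
- bar_tail (a point): Centre of the bar's end face nearest the stop (bar x = +80 mm), at mid height.
- bar_butt (a point): Centre of the bar's free end face, to push on (bar x = -80 mm), at mid height, 36 mm above the table; it overhangs the base plate's open end by 35 to 55 mm at the start and 20 mm when home.
- offcut: Loose brass offcut 70 x 24 x 12 mm on the table beside the press; leave it.
- scriber: Loose screwdriver, 160 mm long, with a wooden handle, on the table beside the press; leave it.
- jar: Loose small glass jar, 48 mm diameter, 55 mm high, on the table beside the press; leave it.
There are look-alikes about, which are no part of the job. What is meant by the press is not pink, and is the smaller of those in its own colour.

How it is judged:
By the outcome, as a careful person would: the job done as asked, in the order asked, and still so for the second after the job is handed in, with the robot touching nothing.
It also fails if it takes over 72 s, if anything falls off the work surface, if the arm or the gripper's body presses on something with over 40 N, if the wrist force passes 120 N, or if a joint passes its speed limit or range.

## Working session

There is one attempt and no reset: what is moved stays moved. The work goes in short steps, Python scripts to look and compute and a shell command to move; the robot and the scene stay as the last step left them, time stands still between calls to the robot, and variables do not carry over. Pictures are saved under pics/ and viewed, and the job is handed in when it is done.

```bash
ls; mkdir -p pics
python3 - <<'E'
from station import sense,capture,get_calibration
import cv2
s=sense()
for k,v in s.items(): print(k,v)
for n in ["scene","top","wrist"]:
    c=get_calibration(n); im=capture(n); cv2.imwrite(f"pics/{n}0.png",im[:,:,::-1]); print(n,{k:(v.tolist() if hasattr(v,'tolist') else v) for k,v in c.items()})
E
```

```text
pics
time_s 0.0
joints [ 8.14524372e+01  2.20914487e+01  3.76601467e-01 -3.12011112e-02
 -6.84127796e+01 -1.48164972e+01]
joint_velocities [-0.01326737  0.04401412 -0.06611994  0.00559649  0.00408568  0.0207047 ]
effort [ 8.84330238e-04 -3.90667105e+01  1.87406141e+01  4.21973661e+00
  1.10336868e-02 -1.85947338e-04]
tcp_pos [0.24758545 0.57317143 0.22142496]
ee_rot [[ 9.17923901e-01 -3.96755618e-01 -8.31808944e-04]
 [-3.96756482e-01 -9.17921439e-01 -2.12745325e-03]
 [ 8.05437663e-05  2.28286578e-03 -9.99997391e-01]]
wrist_force [-0.46607097  0.24931563  0.35375686]
moment [-0.01064528 -0.04331006 -0.06142021]
gripper_width 1.0058726554807897
scene {'K': [[483.40564791604055, 0.0, 258.52965909179056], [0.0, 483.40564791604055, 197.0848139169845], [0.0, 0.0, 1.0]], 'T': [[0.716420031387068, -0.4391518452741725, 0.542114374850586, 1.0662909124087439], [0.6975862356669379, 0.4389166998274791, -0.5663263850648192, -0.5596253613370915], [0.010760224690210773, 0.7838990926164182, 0.6207949984977105, 0.8089615736541352], [0.0, 0.0, 0.0, 1.0]]}
top {'K': [[463.2098741082537, 0.0, 255.81314885679558], [0.0, 463.2098741082537, 192.5503919705096], [0.0, 0.0, 1.0]], 'T': [[0.016358162215244044, 0.9853871993094084, -0.169541965206552, 0.30105721440793165], [-0.9998601839862763, 0.01553315308994834, -0.006191416155781799, 0.03535581443616942], [-0.0034674209247807994, 0.16961954071463625, 0.9855035202371861, 1.1368149033207302], [0.0, 0.0, 0.0, 1.0]]}
wrist {'K': [[297.3186396354542, 0.0, 256.6793928197306], [0.0, 297.3186396354542, 192.47432456142536], [0.0, 0.0, 1.0]], 'T': [[-0.39586646719495755, 0.8824439771655859, 0.25413061073937304, 0.31717751196578886], [-0.9183060718633961, -0.3809848015646619, -0.10753854823064597, 0.5447858461077143], [0.0019231561047819278, -0.2759405880636598, 0.9611727697608159, 0.3848753639714449], [0.0, 0.0, 0.0, 1.0]]}
```

View pics/scene0.png

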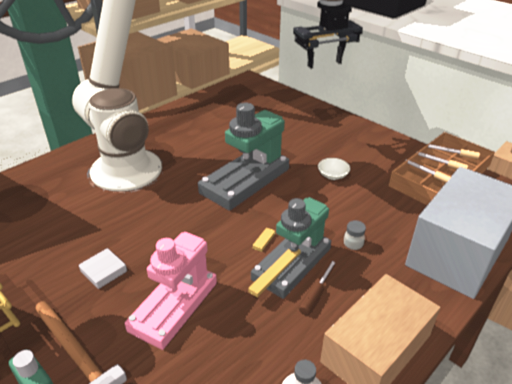

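View pics/top0.png

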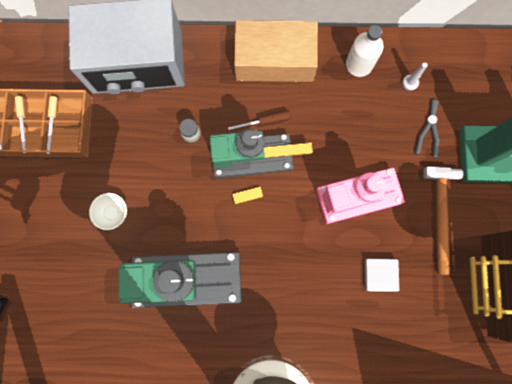

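View pics/wrist0.png

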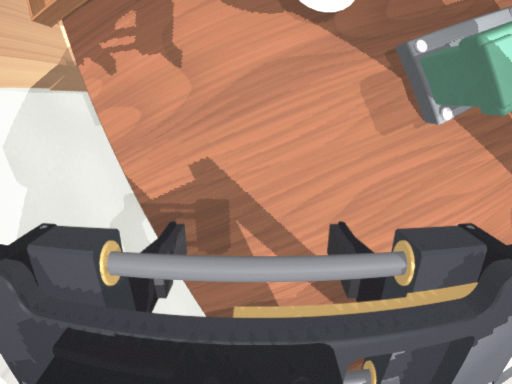

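```bash
cat > h.py <<'E'
import numpy as np, cv2
from station import sense,capture,get_calibration,spot_in,spot_point
def ray(cam,u,v,c=None):
    c=c or get_calibration(cam); K=np.array(c["K"]);T=np.array(c["T"])
    x=(u-K[0,2])/K[0,0]; y=(v-K[1,2])/K[1,1]
    if cam=="wrist":
        r=np.hypot(x,y); d=np.array([np.sin(r)*x/max(r,1e-9),np.sin(r)*y/max(r,1e-9),np.cos(r)])
    else: d=np.array([x,y,1.0])
    d=np.array([d[0],-d[1],-d[2]]); d/=np.linalg.norm(d)
    return T[:3,3],T[:3,:3]@d
def onz(cam,u,v,z,c=None):
    o,d=ray(cam,u,v,c); return o+d*(z-o[2])/d[2]
def tri(rays):
    A=sum(np.eye(3)-np.outer(d,d) for o,d in rays); b=sum((np.eye(3)-np.outer(d,d))@o for o,d in rays)
    p=np.linalg.solve(A,b); return p,[np.linalg.norm(np.cross(p-o,d)) for o,d in rays]
def proj(cam,P,c=None):
    c=c or get_calibration(cam); K=np.array(c["K"]);T=np.array(c["T"])
    q=T[:3,:3].T@(np.array(P)-T[:3,3]); q=np.array([q[0],-q[1],-q[2]])
    if cam=="wrist":
        r=np.hypot(q[0],q[1]); th=np.arctan2(r,q[2]); q=np.array([q[0]/r*th,q[1]/r*th,1])
    else: q=q/q[2]
    return np.array([K[0,0]*q[0]+K[0,2],K[1,1]*q[1]+K[1,2]])
E
python3 - <<'E'
from h import *
S=np.array([512,384])
R={}
for n in ["fine_top","coarse_mark","bar_butt","bar_tail","press"]:
  for cam in ["top","scene"]:
    for d in spot_point(cam,n)[:5]:
      uv=np.array(d["location"])*S; print(n,cam,round(d["conf"],2),uv.round(1))
E
python3 - <<'E'
import cv2
t=cv2.imread("pics/top0.png");s=cv2.imread("pics/scene0.png")
cv2.imwrite("pics/topz.png",cv2.resize(t[105:225,170:330],None,fx=5,fy=5,interpolation=cv2.INTER_CUBIC))
cv2.imwrite("pics/scenez.png",cv2.resize(s[180:310,230:380],None,fx=4.6,fy=4.6,interpolation=cv2.INTER_CUBIC))
E
```

```text
fine_top top 0.67 [169.4 279.9]
fine_top top 0.66 [373.4 181.5]
fine_top top 0.52 [252.6 136.4]
fine_top scene 0.84 [167.7 245.4]
fine_top scene 0.76 [244.9 106.4]
fine_top scene 0.61 [295.6 203.7]
fine_top scene 0.32 [300.2 243.3]
coarse_mark top 0.82 [383.  182.8]
coarse_mark top 0.72 [259.9 134.9]
coarse_mark top 0.64 [191.4 277.2]
coarse_mark scene 0.89 [294.8 222.7]
coarse_mark scene 0.82 [235.5 127.1]
coarse_mark scene 0.6 [157.7 267.4]
bar_butt top 0.55 [310.5 147.4]
bar_butt scene 0.6 [253.7 288.9]
bar_tail scene 0.81 [296.5 251. ]
press top 0.94 [253.6 157. ]
press top 0.94 [188.4 280.1]
press top 0.57 [355.2 196.1]
press scene 0.78 [295.2 266. ]
press scene 0.64 [174.8 301.4]
press scene 0.57 [248.4 177.4]
```

View pics/topz.png

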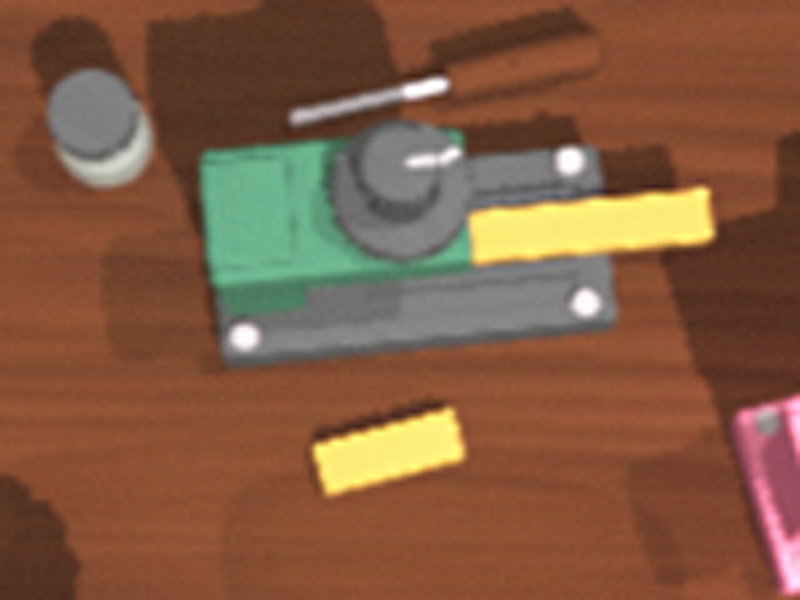

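View pics/scenez.png

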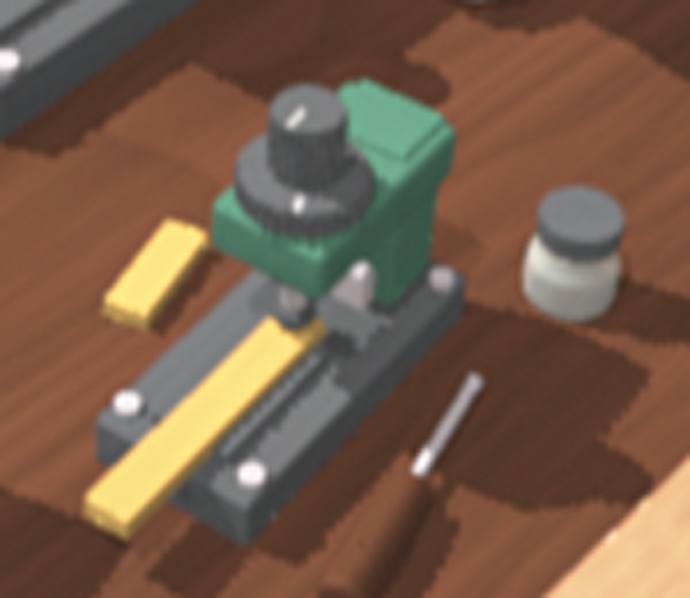

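Run:
```python
from h import *
T=lambda x,y:(170+x/5,105+y/5)
Sc=lambda x,y:(230+x/4.6,180+y/4.6)
p,r=tri([ray("top",*T(398,162)),ray("scene",*Sc(309,113))]); print("fine_top",p,r)
p,r=tri([ray("top",*T(405,195)),ray("scene",*Sc(305,180))]); print("ring~",p,r)
for a,b,n in [((709,188),(90,498),'butt corner A'),((714,241),(127,538),'cornerB'),((569,160),(250,474),'bolt1'),((586,302),(127,403),'bolt2')]:
    p,r=tri([ray("top",*T(*a)),ray("scene",*Sc(*b))]); print(n,p,r)
P=[onz("top",*T(*a),0.042) for a in [(470,212),(709,188),(474,265),(714,241)]]
for q in P: print(q)
for i in (0,2): d=P[i]-P[i+1]; print(np.degrees(np.arctan2(d[1],d[0])))
# base corners bolts z~.032
B=[onz("top",*T(*a),0.032) for a in [(569,160),(586,302),(244,337)]]
d=B[2]-B[1]; print(B,np.degrees(np.arctan2(d[1],d[0])))
print("fine_top z178",onz("top",*T(398,162),.178),onz("scene",*Sc(309,113),.178))
```

```text
fine_top [0.58683876 0.05696654 0.1752547 ] [np.float64(0.0003297923782079341), np.float64(0.0003297923782079309)]
ring~ [0.58538535 0.05613917 0.13434218] [np.float64(0.0026276061376006546), np.float64(0.0026276061376004915)]
butt corner A [ 0.60738342 -0.09491587  0.05721815] [np.float64(0.0055150365145470465), np.float64(0.005515036514547173)]
cornerB [ 0.60234025 -0.08940215  0.01832643] [np.float64(0.011016943517135247), np.float64(0.011016943517135266)]
bolt1 [ 0.63141603 -0.02394059  0.03380343] [np.float64(0.0007116480301225123), np.float64(0.0007116480301224293)]
bolt2 [ 0.56005315 -0.03231559  0.03368084] [np.float64(0.0011791516657099284), np.float64(0.0011791516657097844)]
[0.60144883 0.02409594 0.042     ]
[ 0.61534649 -0.09247831  0.042     ]
[0.57490575 0.02179775 0.042     ]
[ 0.58871707 -0.09479964  0.042     ]
96.79855643208921
96.75538264909821
[array([ 0.63146177, -0.02456357,  0.032     ]), array([ 0.55966439, -0.03331111,  0.032     ]), array([0.5395681 , 0.13338301, 0.032     ])] 96.87428131718453
fine_top z178 [0.5857868  0.05666472 0.178     ] [0.58907863 0.05460095 0.178     ]
```

```bash
python3 - <<'E'
from h import *
p,r=tri([ray("top",373.4,181.5),ray("scene",167.7,245.4)]); print("pink knob",p,r)
p,r=tri([ray("top",169.4,279.9),ray("scene",244.9,106.4)]); print("big knob",p,r)
for uv in [(317,192),(398,170),(404,203),(328,222)]: print(uv,onz("top",*uv,.03))
u=np.array([-.118,.993,0]);v=np.array([-.993,-.118,0])
o=np.array([.5865,.0565,0])
for a in [-.1,-.0]:
  for b in [-.045,.045]: print("base corner",a,b,proj("top",o+a*u+b*v+[0,0,.03]).round(1),proj("scene",o+a*u+b*v+[0,0,.03]).round(1))
for e in [(.04,30)]:
  print("axis bar butt home",o-.12*u)
for uv in [(145,0)]: pass
E
python3 - <<'E'
import cv2
t=cv2.imread("pics/top0.png")
cv2.imwrite("pics/topz2.png",cv2.resize(t[125:235,270:420],None,fx=5,fy=5,interpolation=cv2.INTER_CUBIC))
E
```

```text
pink knob [ 0.49426825 -0.20630054  0.17545785] [np.float64(0.00038532553404097995), np.float64(0.00038532553404093344)]
big knob [0.28383961 0.20387671 0.23360292] [np.float64(7.638397365361798e-05), np.float64(7.638397365352074e-05)]
(317, 192) [ 0.49516034 -0.10596565  0.03      ]
(398, 170) [ 0.55282271 -0.3040156   0.03      ]
(404, 203) [ 0.47152687 -0.31556933  0.03      ]
(328, 222) [ 0.42257586 -0.13187742  0.03      ]
base corner -0.1 -0.045 [289.  132.8] [283.7 290.8]
base corner -0.1 0.045 [293.2 168.1] [249.9 271.1]
base corner -0.0 -0.045 [248.9 136.8] [309.7 263.3]
base corner -0.0 0.045 [252.5 172.2] [276.7 245.8]
axis bar butt home [ 0.60066 -0.06266  0.     ]
```

View pics/topz2.png

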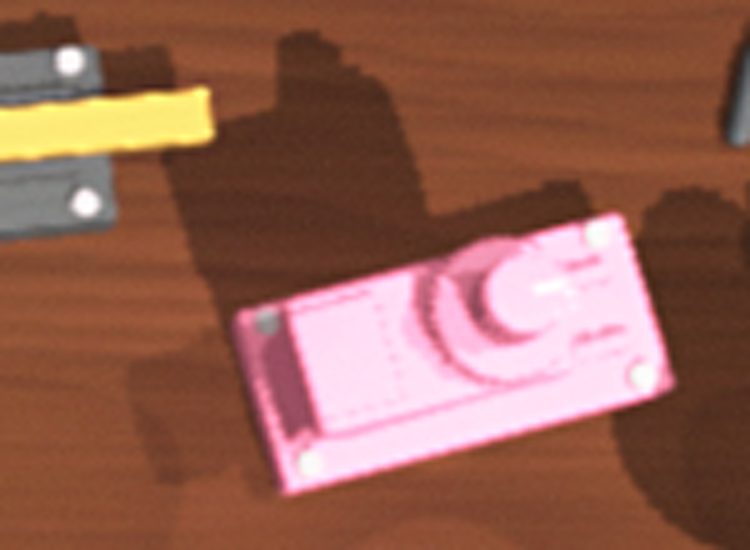

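```bash
python3 -m inch '[{"fingers":8.7,"delta_pos":[0,0,-4],"spin":0},{"fingers":8.7,"delta_pos":[0,0,-8],"spin":0},{"fingers":8.7,"delta_pos":[0,0,-11],"spin":0},{"fingers":0,"delta_pos":[52.5,22,-11],"spin":100},{"fingers":0,"delta_pos":[52.5,22,-11],"spin":100},{"fingers":0,"delta_pos":[52.5,22,-11],"spin":100},{"fingers":0,"delta_pos":[52.5,22,-11],"spin":100},{"fingers":0,"delta_pos":[52.5,22,-11],"spin":100},{"fingers":0,"delta_pos":[52.5,22,-11],"spin":100},{"fingers":0,"delta_pos":[52.5,22,-11],"spin":100},{"fingers":0,"delta_pos":[52.5,22,-11],"spin":100},{"fingers":0,"delta_pos":[52.5,22,-11],"spin":100},{"fingers":0,"delta_pos":[52.5,22,-11],"spin":100},{"fingers":0,"delta_pos":[52.5,22,-11],"spin":100},{"fingers":0,"delta_pos":[52.5,22,-11],"spin":100},{"fingers":0,"delta_pos":[52.5,22,-11],"spin":100},{"fingers":0,"delta_pos":[52.5,22,-11],"spin":100},{"fingers":0,"delta_pos":[52.5,22,-11],"spin":100}]'
python3 - <<'E'
from h import *
s=sense();print(s["tcp_pos"],s["ee_rot"].round(3),s["joints"].round(1),s["gripper_width"])
import json
c=get_calibration("wrist"); im=capture("wrist"); cv2.imwrite("pics/w1.png",im[:,:,::-1])
json.dump({k:np.array(v).tolist() for k,v in c.items()},open("w1.json","w"))
for n in ["fine_top","bar_butt","coarse_mark","bar_tail"]:
  for d in spot_point("wrist",n)[:3]: print(n,d["conf"],np.array(d["location"])*[512,384])
E
```

```text
time_s: 2.45
tcp_pos: [0.6419, 0.1644, 0.3328]
ee_rot: [[-0.548, -0.836, 0.0], [-0.836, 0.548, 0.0], [-0.0, -0.0, -1.0]]
wrist_force: [0.3, 0.1, -0.7]
gripper_width: 0.004
[0.64191741 0.16444597 0.33284723] [[-0.548 -0.836  0.   ]
 [-0.836  0.548  0.   ]
 [-0.    -0.    -1.   ]] [ 28.3  23.3  17.8  -0.  -84.5 -61.6] 0.004082325854018286
fine_top 0.58 [247.5008  65.7024]
bar_butt 0.61 [187.392   11.2896]
coarse_mark 0.86 [220.3136  64.896 ]
coarse_mark 0.62 [487.1168  41.8944]
```

View pics/w1.png

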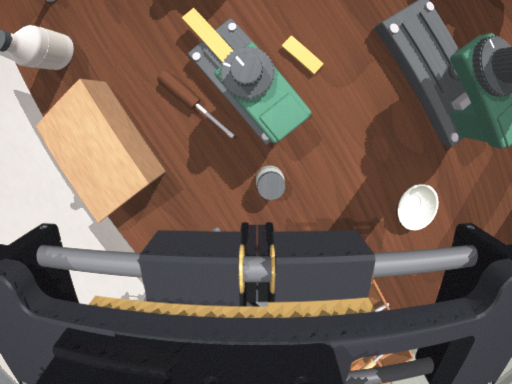

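Run:
```python
import cv2
t=cv2.imread("pics/w1.png")
cv2.imwrite("pics/w1z.png",cv2.resize(t[0:120,170:320],None,fx=5,fy=5,interpolation=cv2.INTER_CUBIC))
```

```text
(no output)
```

View pics/w1z.png

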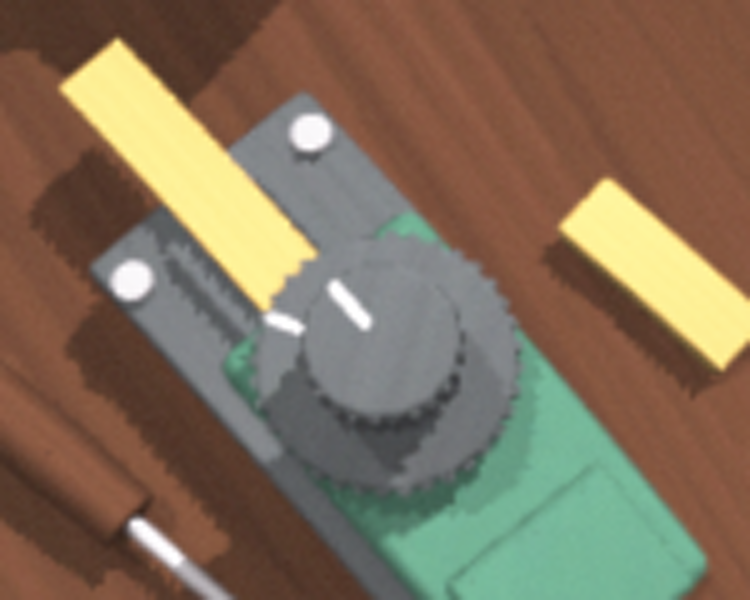

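Run:
```python
from h import *
import json
c=json.load(open("w1.json"))
W=lambda x,y:(170+x/5,y/5)
T=lambda x,y:(170+x/5,105+y/5)
Sc=lambda x,y:(230+x/4.6,180+y/4.6)
rw=lambda x,y:ray("wrist",*W(x,y),c)
k=[ray("top",*T(398,162)),ray("scene",*Sc(309,113)),rw(382,334)]
print("knob3",tri(k),"top-wrist",tri([k[0],k[2]])); print("wrist@178",onz("wrist",*W(382,334),.178,c))
print("ring@142 w",onz("wrist",*W(385,362),.142,c),"top",onz("top",*T(400,190),.142))
A=[(60,88),(118,38)]
for a,t,s in zip(A,[(709,188),(714,241)],[(127,525),(90,498)]):
  print("butt",onz("wrist",*W(*a),.042,c),onz("top",*T(*t),.042),tri([rw(*a),ray("top",*T(*t))]))
for b,t,s in [((131,280),(569,160),(250,474)),((311,132),(586,302),(127,403))]:
  print("bolt",onz("wrist",*W(*b),.033,c), tri([rw(*b),ray("top",*T(*t)),ray("scene",*Sc(*s))]))
for e in [((60,88),(268,310)),((118,38),(318,255)),((90,268),(275,458)),((302,92),(405,212))]:
  p=[onz("wrist",*W(*q),.042 if e[1][0] in(268,318) else .03,c) for q in e]; d=p[1]-p[0]; print(np.degrees(np.arctan2(d[1],d[0])))
```

```text
knob3 (array([0.58581388, 0.05742072, 0.1749933 ]), [np.float64(0.0010820645397219006), np.float64(0.0009098877400475447), np.float64(0.0016326279879133674)]) top-wrist (array([0.58485492, 0.05750685, 0.17965996]), [np.float64(0.000976760163015617), np.float64(0.0009767601630155797)])
wrist@178 [0.58436736 0.0581716  0.178     ]
ring@142 w [0.58568119 0.05924228 0.142     ] top [0.58361315 0.05633676 0.142     ]
butt [ 0.61452097 -0.08670172  0.042     ] [ 0.61534649 -0.09247831  0.042     ] (array([ 0.61636529, -0.09220599,  0.03251968]), [np.float64(0.0021015163493662134), np.float64(0.002101516349366253)])
butt [ 0.59086128 -0.0898542   0.042     ] [ 0.58871707 -0.09479964  0.042     ] (array([ 0.59121516, -0.09563513,  0.02992587]), [np.float64(0.000870433056699571), np.float64(0.0008704330566997274)])
bolt [ 0.63124907 -0.02150511  0.033     ] (array([ 0.63127364, -0.02295833,  0.03253901]), [np.float64(0.0012850331783483705), np.float64(0.0015736985020063411), np.float64(0.0004116848732578885)])
bolt [ 0.5590808  -0.02962986  0.033     ] (array([ 0.55950203, -0.03124466,  0.03230696]), [np.float64(0.0014568851273821196), np.float64(0.002044292655704066), np.float64(0.0008694849420656722)])
97.27758621688314
96.46482106896724
99.29643578389282
94.80778276466901
```

```bash
python3 -m inch '[{"fingers":0,"delta_pos":[5,-2.6,0],"spin":0},{"fingers":0,"delta_pos":[10,-5.2,0],"spin":0},{"fingers":0,"delta_pos":[15,-7.8,0],"spin":0},{"fingers":0,"delta_pos":[20,-10.4,0],"spin":0},{"fingers":0,"delta_pos":[24,-12.4,0],"spin":0},{"fingers":0,"delta_pos":[25.7,-13.3,0],"spin":0},{"fingers":0,"delta_pos":[25.7,-13.3,2],"spin":0},{"fingers":0,"delta_pos":[25.7,-13.3,6],"spin":0},{"fingers":0,"delta_pos":[25.7,-13.3,10],"spin":0},{"fingers":0,"delta_pos":[25.7,-13.3,14],"spin":0},{"fingers":0,"delta_pos":[25.7,-13.3,18],"spin":0},{"fingers":0,"delta_pos":[25.7,-13.3,21],"spin":0},{"fingers":0,"delta_pos":[25.7,-13.3,23],"spin":0},{"fingers":0,"delta_pos":[25.7,-13.3,23.3],"spin":0},{"fingers":0,"delta_pos":[25.7,-13.3,23.3],"spin":0}]'
cat > look.py <<'E'
import sys
from h import *
import json
cam,name=sys.argv[1:3]
c=get_calibration(cam); im=capture(cam)[:,:,::-1]
json.dump({k:np.array(v).tolist() for k,v in c.items()},open(name+".json","w"))
if len(sys.argv)>3:
    x0,y0,x1,y1,f=map(float,sys.argv[3].split(",")); im=cv2.resize(im[int(y0):int(y1),int(x0):int(x1)],None,fx=f,fy=f,interpolation=cv2.INTER_CUBIC)
cv2.imwrite(f"pics/{name}.png",im)
E
python3 look.py scene s2 190,180,370,330,4.4; python3 look.py top t2 170,90,370,230,4
```

```text
time_s: 4.2
tcp_pos: [0.6125, -0.124, 0.0997]
ee_rot: [[-0.549, -0.836, -0.0], [-0.836, 0.549, -0.0], [0.0, -0.0, -1.0]]
wrist_force: [0.9, 0.2, 0.4]
gripper_width: 0.004
```

View pics/s2.png

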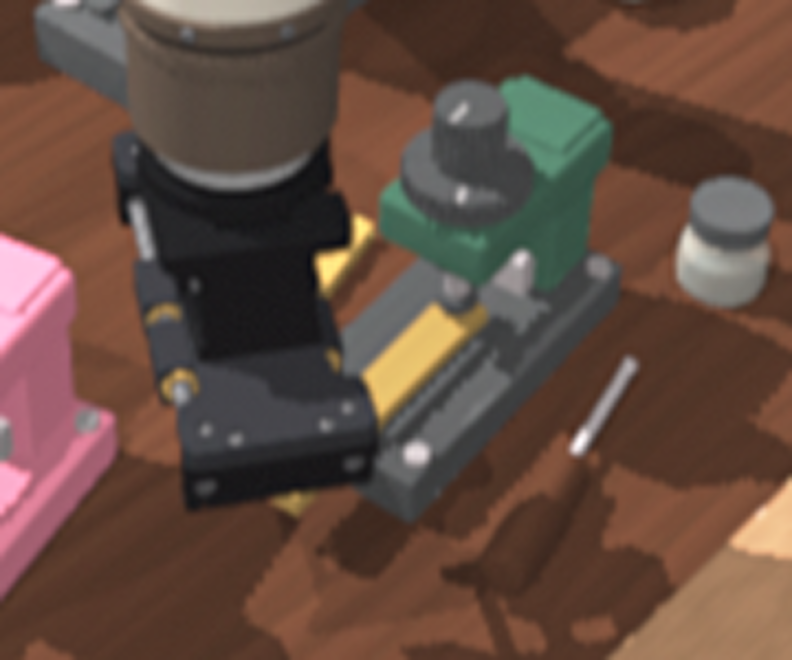

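View pics/t2.png

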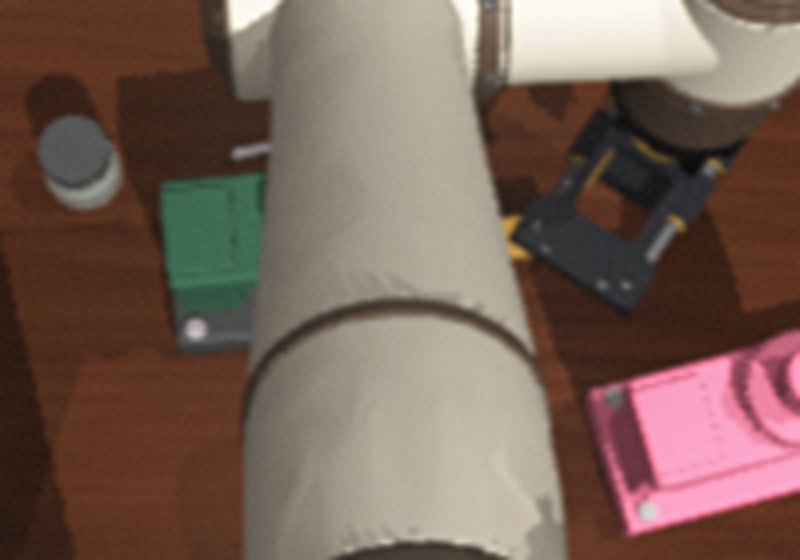

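```bash
python3 -m inch '[{"fingers":0,"delta_pos":[0,0,2],"spin":0},{"fingers":0,"delta_pos":[0,0,4],"spin":0},{"fingers":0,"delta_pos":[0,0,5.5],"spin":0},{"fingers":0,"delta_pos":[0,0,6.5],"spin":0},{"fingers":0,"delta_pos":[0,0,7],"spin":0},{"fingers":0,"delta_pos":[0,0,7],"spin":0}]'
python3 look.py scene s3 190,180,370,330,4.4;python3 look.py wrist w3; python3 -c "
from h import *
s=sense();print(s['wrist_force'],s['moment'])
T=s['ee_rot'];print(T.T@np.array([-.1184,.993,0]))"
```

```text
time_s: 4.9
tcp_pos: [0.6126, -0.1242, 0.0298]
ee_rot: [[-0.55, -0.835, 0.0], [-0.835, 0.55, -0.0], [-0.0, -0.0, -1.0]]
wrist_force: [0.7, 1.1, 0.4]
gripper_width: 0.001
[0.71176565 0.04642735 0.20426854] [ 0.05127831 -0.10443241 -0.01380585]
[-7.64392401e-01  6.44803606e-01 -3.56305289e-04]
```

View pics/s3.png

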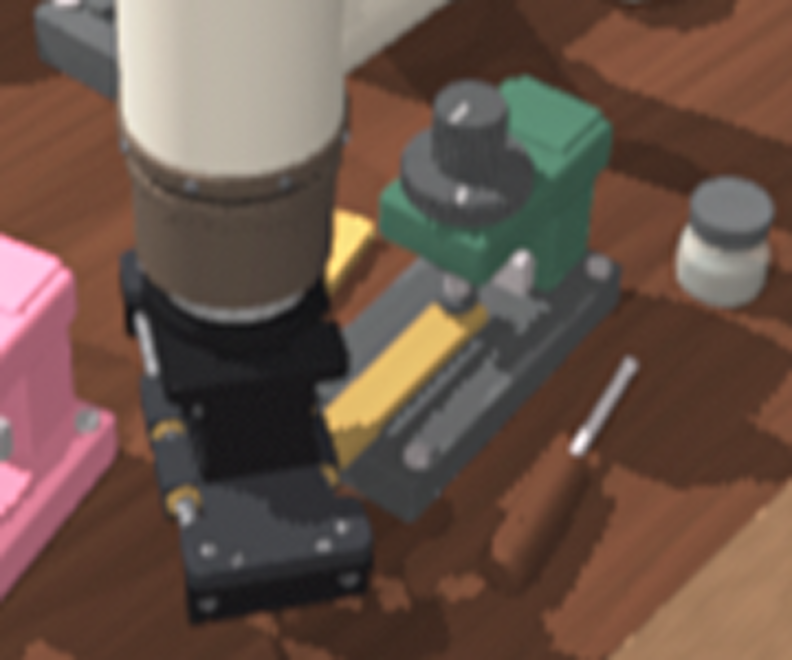

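View pics/w3.png

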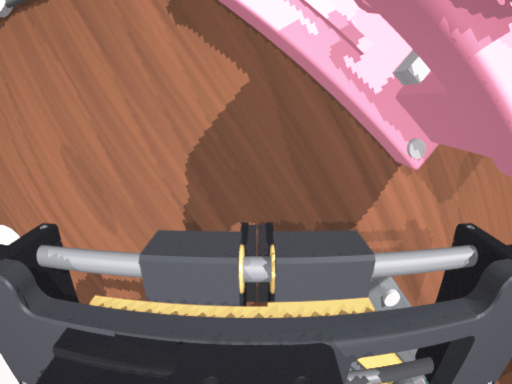

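```bash
python3 -m inch '[{"fingers":0,"delta_pos":[-0.23,0.19,0],"spin":0},{"fingers":0,"delta_pos":[-0.46,0.39,0],"spin":0},{"fingers":0,"delta_pos":[-0.69,0.58,0],"spin":0},{"fingers":0,"delta_pos":[-0.84,0.71,0],"spin":0},{"fingers":0,"delta_pos":[-0.99,0.84,0],"spin":0},{"fingers":0,"delta_pos":[-1.15,0.97,0],"spin":0},{"fingers":0,"delta_pos":[-1.30,1.10,0],"spin":0},{"fingers":0,"delta_pos":[-1.45,1.22,0],"spin":0},{"fingers":0,"delta_pos":[-1.60,1.35,0],"spin":0},{"fingers":0,"delta_pos":[-1.76,1.48,0],"spin":0},{"fingers":0,"delta_pos":[-1.91,1.61,0],"spin":0},{"fingers":0,"delta_pos":[-2.06,1.74,0],"spin":0},{"fingers":0,"delta_pos":[-2.22,1.87,0],"spin":0}]'
python3 look.py scene s4 190,180,370,330,4.4; python3 -c "
from h import *
s=sense();print(s['wrist_force'],s['moment'])"
```

```text
time_s: 6.3
tcp_pos: [0.6088, -0.0954, 0.0295]
ee_rot: [[-0.55, -0.835, -0.0], [-0.835, 0.55, -0.0], [0.0, -0.0, -1.0]]
wrist_force: [1.1, -1.7, 0.3]
gripper_width: 0.003
[-0.03135492 -0.52204101  0.08424091] [-0.23011814 -0.13388165 -0.03015566]
```

View pics/s4.png

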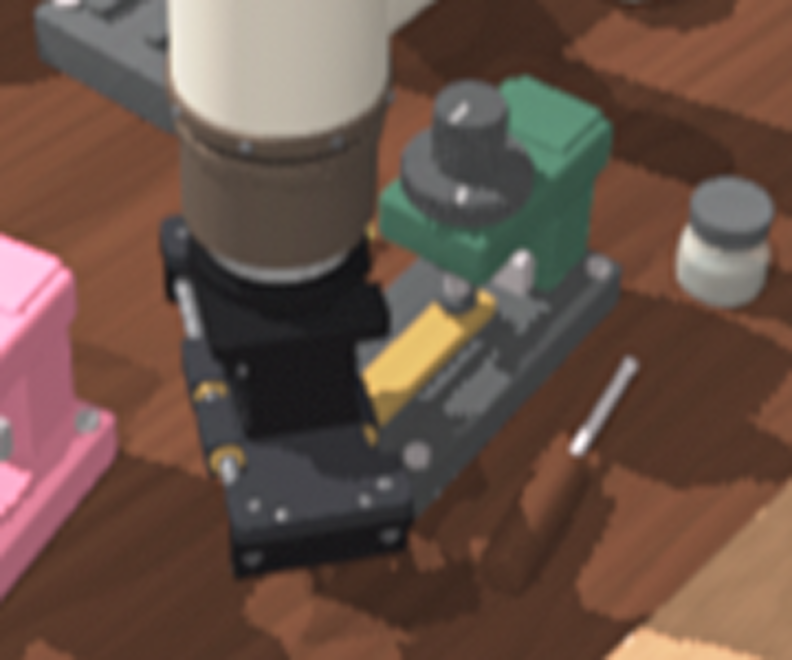

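```bash
python3 -m inch '[{"fingers":0,"delta_pos":[-0.08,0.065,0],"spin":0},{"fingers":0,"delta_pos":[-0.15,0.13,0],"spin":0},{"fingers":0,"delta_pos":[-0.23,0.19,0],"spin":0},{"fingers":0,"delta_pos":[-0.31,0.26,0],"spin":0},{"fingers":0,"delta_pos":[-0.38,0.32,0],"spin":0},{"fingers":0,"delta_pos":[-0.46,0.39,0],"spin":0},{"fingers":0,"delta_pos":[-0.53,0.45,0],"spin":0},{"fingers":0,"delta_pos":[-0.61,0.52,0],"spin":0}]'
python3 look.py scene s5 250,210,330,270,10; python3 -c "
from h import *
s=sense();print(s['wrist_force'],s['moment'])
for n in ['bar_tail','stop']:
  for d in spot_point('scene',n)[:2]: print(n,d['conf'],np.array(d['location'])*[512,384])
o=np.array([.585,.0575,.036]);print(proj('scene',o+.04*np.array([-.1184,.993,0])))"
```

```text
time_s: 7.15
tcp_pos: [0.6079, -0.0874, 0.0296]
ee_rot: [[-0.55, -0.835, 0.0], [-0.835, 0.55, 0.0], [-0.0, -0.0, -1.0]]
wrist_force: [0.6, -1.0, -0.0]
gripper_width: 0.005
[-0.17042826 -1.45657422 -0.4349535 ] [-0.27844219 -0.1821784  -0.01029443]
bar_tail 0.6 [301.4144 246.1824]
stop 0.59 [300.3904 244.608 ]
stop 0.51 [181.8112 281.3952]
[302.6042426  242.24045549]
```

View pics/s5.png

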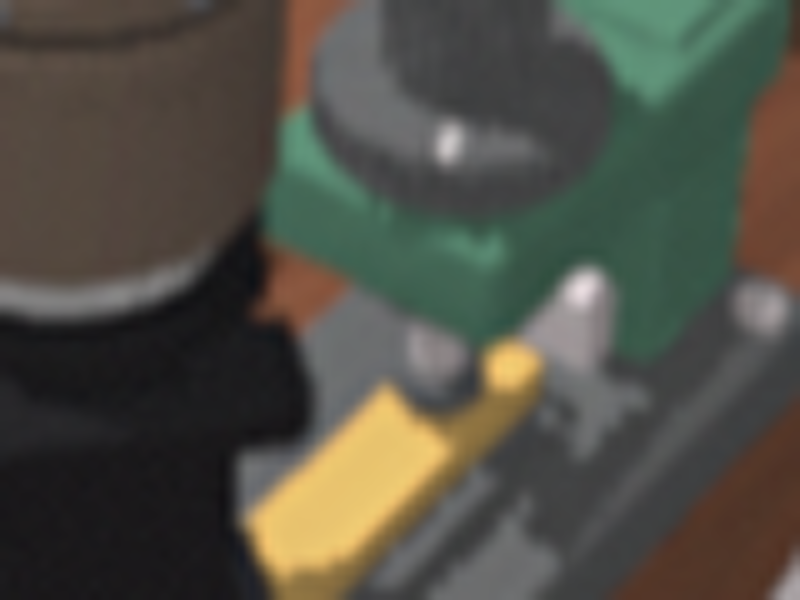

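```bash
python3 -m inch '[{"fingers":0,"delta_pos":[-0.08,0.065,0],"spin":0},{"fingers":0,"delta_pos":[-0.15,0.13,0],"spin":0},{"fingers":0,"delta_pos":[-0.23,0.19,0],"spin":0},{"fingers":0,"delta_pos":[-0.27,0.23,0],"spin":0},{"fingers":0,"delta_pos":[-0.31,0.26,0],"spin":0}]'; python3 -c "
from h import *
s=sense();print(s['wrist_force'],s['moment'])"
python3 -m inch '[{"fingers":0,"delta_pos":[-0.04,0.03,0],"spin":0},{"fingers":0,"delta_pos":[-0.08,0.065,0],"spin":0},{"fingers":0,"delta_pos":[-0.11,0.095,0],"spin":0},{"fingers":0,"delta_pos":[-0.15,0.13,0],"spin":0}]'
python3 look.py scene s6 250,210,330,270,10; python3 -c "
from h import *
s=sense();print(s['wrist_force'],s['moment'])"
```

```text
time_s: 7.8
tcp_pos: [0.6074, -0.0834, 0.0296]
ee_rot: [[-0.55, -0.835, 0.0], [-0.835, 0.55, 0.0], [-0.0, -0.0, -1.0]]
wrist_force: [1.2, -0.8, -1.0]
gripper_width: 0.004
[ 1.15769952 -0.84726019 -0.96454776] [-0.34552676 -0.18435498  0.05436438]
time_s: 8.2
tcp_pos: [0.6071, -0.0814, 0.0295]
ee_rot: [[-0.55, -0.835, -0.0], [-0.835, 0.55, -0.0], [0.0, 0.0, -1.0]]
wrist_force: [0.1, -0.9, 0.2]
gripper_width: 0.005
[ 0.5015914 -1.2094894  0.0062353] [-0.35021061 -0.15770882 -0.06186386]
```

View pics/s6.png

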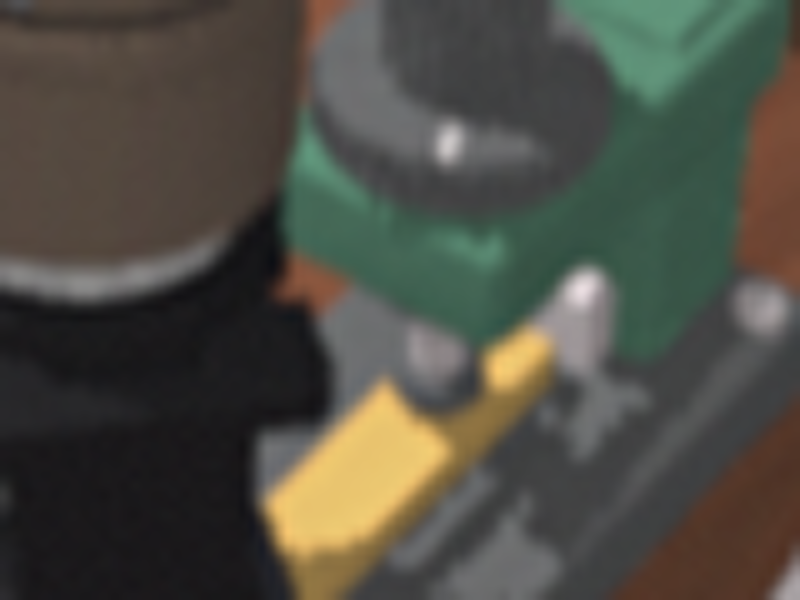

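```bash
python3 -m inch '[{"fingers":0,"delta_pos":[-0.04,0.03,0],"spin":0},{"fingers":0,"delta_pos":[-0.08,0.065,0],"spin":0},{"fingers":0,"delta_pos":[-0.11,0.095,0],"spin":0},{"fingers":0,"delta_pos":[-0.15,0.13,0],"spin":0}]'
python3 look.py scene s7 250,210,330,270,10; python3 -c "
from h import *
s=sense();print(s['wrist_force'],s['moment'])"
```

```text
time_s: 8.65
tcp_pos: [0.6069, -0.0794, 0.0295]
ee_rot: [[-0.55, -0.835, -0.0], [-0.835, 0.55, -0.0], [0.0, 0.0, -1.0]]
wrist_force: [-0.1, -1.6, 0.2]
gripper_width: 0.003
[-0.21058404 -1.71634226 -0.08062272] [-0.33702552 -0.19034915 -0.02571479]
```

View pics/s7.png

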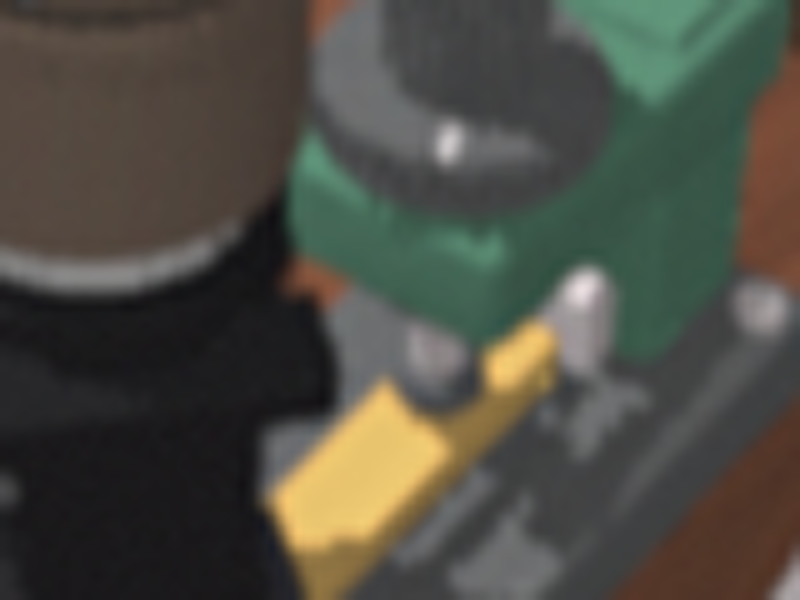

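```bash
F='
from h import *
s=sense();print(s["wrist_force"].round(2),s["moment"].round(2))'
python3 -m inch '[{"fingers":0,"delta_pos":[-0.04,0.03,0],"spin":0},{"fingers":0,"delta_pos":[-0.08,0.065,0],"spin":0}]' | grep force; python3 -c "$F"
python3 -m inch '[{"fingers":0,"delta_pos":[-0.04,0.03,0],"spin":0},{"fingers":0,"delta_pos":[-0.08,0.065,0],"spin":0}]' |grep force;  python3 -c "$F"
```

```text
wrist_force: [0.3, -2.2, -1.3]
[ 0.29 -2.18 -1.27] [-0.43 -0.19 -0.01]
wrist_force: [-0.2, -1.9, -0.1]
[-0.23 -1.95 -0.13] [-0.44 -0.18  0.02]
```

```bash
F='
from h import *
s=sense();print(s["wrist_force"].round(2),s["moment"].round(2))'
python3 -m inch '[{"fingers":0,"delta_pos":[-0.04,0.03,0],"spin":0},{"fingers":0,"delta_pos":[-0.08,0.065,0],"spin":0}]' | grep force; python3 -c "$F"; python3 look.py scene s8 250,210,330,270,10
```

```text
wrist_force: [0.2, -2.4, 0.2]
[ 0.22 -2.35  0.15] [-0.4  -0.15  0.02]
```

View pics/s8.png

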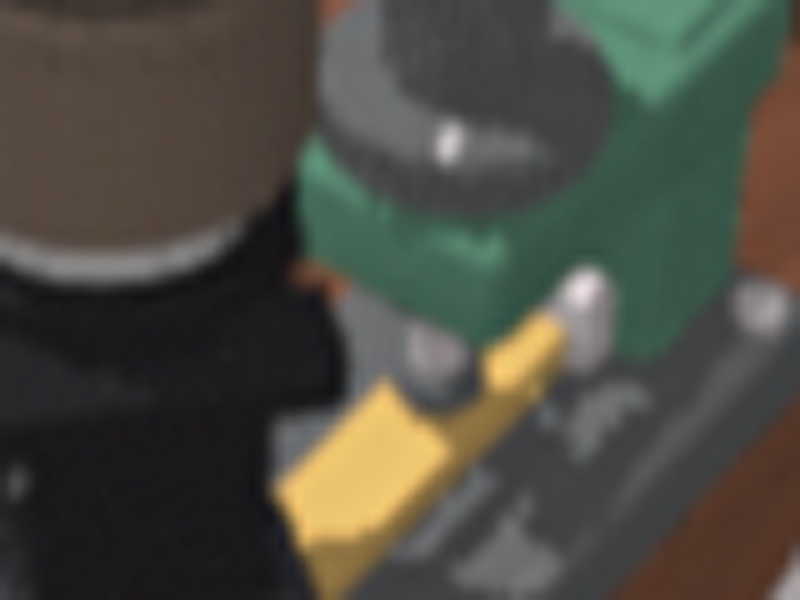

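```bash
F='
from h import *
s=sense();print(s["wrist_force"].round(2),s["moment"].round(2))'
python3 -m inch '[{"fingers":0,"delta_pos":[-0.04,0.03,0],"spin":0},{"fingers":0,"delta_pos":[-0.08,0.065,0],"spin":0}]' | grep force; python3 -c "$F"
python3 -m inch '[{"fingers":0,"delta_pos":[-0.04,0.03,0],"spin":0},{"fingers":0,"delta_pos":[-0.08,0.065,0],"spin":0}]' | grep force; python3 -c "$F"; python3 look.py scene s9 250,210,330,270,10
```

```text
wrist_force: [0.7, -1.4, 0.1]
[ 0.71 -1.42  0.08] [-0.37 -0.2  -0.  ]
wrist_force: [1.4, -6.2, -1.5]
[ 1.41 -6.2  -1.47] [-1.66 -0.34  0.01]
```

View pics/s9.png

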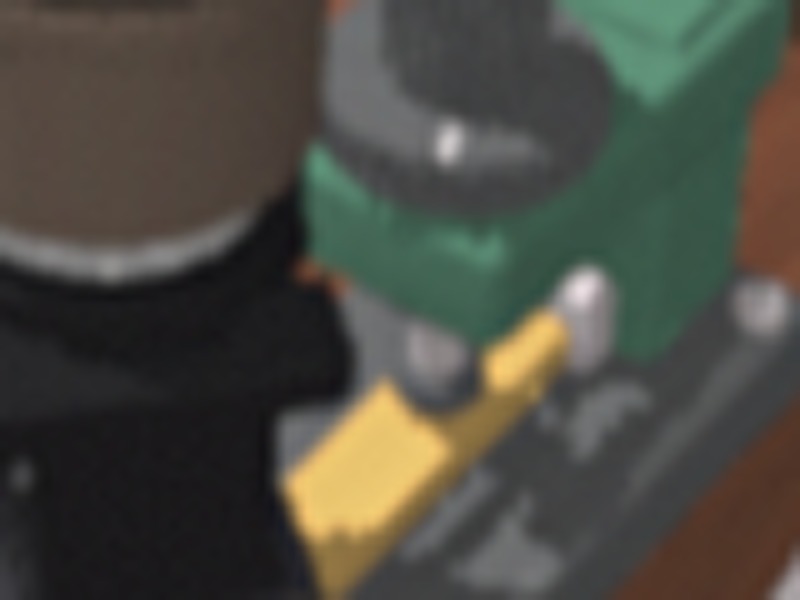

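```bash
F='
from h import *
s=sense();print(s["tcp_pos"],s["wrist_force"].round(2),s["moment"].round(2))'
python3 -c "$F"
python3 -m inch '[{"fingers":0,"delta_pos":[-0.02,0.015,0],"spin":0},{"fingers":0,"delta_pos":[-0.03,0.025,0],"spin":0},{"fingers":0,"delta_pos":[-0.03,0.025,0],"spin":0}]' | grep force; python3 -c "$F"
```

```text
[ 0.60644    -0.07493135  0.02960676] [ 1.01 -4.5  -0.52] [-1.42 -0.28 -0.01]
wrist_force: [0.9, -5.4, -0.9]
[ 0.6064054  -0.07488162  0.02960541] [ 0.94 -5.41 -0.89] [-1.66 -0.39 -0.03]
```

```bash
F='
from h import *
s=sense();print(s["tcp_pos"],s["wrist_force"].round(2),s["moment"].round(2))'
python3 -m inch '[{"fingers":0,"delta_pos":[-0.03,0.025,0],"spin":0},{"fingers":0,"delta_pos":[-0.06,0.05,0],"spin":0},{"fingers":0,"delta_pos":[-0.06,0.05,0],"spin":0}]' | grep force; python3 -c "$F"
```

```text
wrist_force: [1.4, -8.2, -1.1]
[ 0.60623082 -0.07470645  0.02959045] [ 1.37 -8.24 -1.11] [-2.28 -0.45 -0.03]
```

```bash
python3 -m inch '[{"fingers":0,"delta_pos":[0.15,-0.13,0],"spin":0},{"fingers":0,"delta_pos":[0.6,-0.5,0],"spin":0},{"fingers":0,"delta_pos":[1.4,-1.2,0],"spin":0},{"fingers":0,"delta_pos":[2.3,-1.94,0],"spin":0},{"fingers":0,"delta_pos":[2.3,-1.94,-2],"spin":0},{"fingers":0,"delta_pos":[2.3,-1.94,-6],"spin":0},{"fingers":0,"delta_pos":[2.3,-1.94,-11],"spin":0},{"fingers":0,"delta_pos":[2.3,-1.94,-16],"spin":0},{"fingers":0,"delta_pos":[2.3,-1.94,-20],"spin":0},{"fingers":0,"delta_pos":[2.3,-1.94,-23],"spin":0},{"fingers":0,"delta_pos":[2.3,-1.94,-23],"spin":-8}]'
python3 look.py scene s10 190,180,370,330,4.4
```

```text
time_s: 11.5
tcp_pos: [0.6122, -0.1041, 0.2659]
ee_rot: [[-0.425, -0.905, 0.011], [-0.905, 0.425, -0.001], [-0.004, -0.011, -1.0]]
wrist_force: [-0.1, -1.2, 0.2]
gripper_width: 0.007
```

```bash
python3 -m inch '[{"fingers":6,"delta_pos":[-2,4.5,0],"spin":-8},{"fingers":6,"delta_pos":[-4,9,0],"spin":-16},{"fingers":6,"delta_pos":[-6,13,0],"spin":-24},{"fingers":6,"delta_pos":[-7.9,17.2,0],"spin":-32},{"fingers":6,"delta_pos":[-7.9,17.2,0],"spin":-40},{"fingers":6,"delta_pos":[-7.9,17.2,0],"spin":-48},{"fingers":6,"delta_pos":[-7.9,17.2,0],"spin":-56},{"fingers":6,"delta_pos":[-7.9,17.2,0],"spin":-64},{"fingers":6,"delta_pos":[-7.9,17.2,0],"spin":-72},{"fingers":6,"delta_pos":[-7.9,17.2,0],"spin":-80},{"fingers":6,"delta_pos":[-7.9,17.2,0],"spin":-88},{"fingers":6,"delta_pos":[-7.9,17.2,0],"spin":-96},{"fingers":6,"delta_pos":[-7.9,17.2,0],"spin":-104},{"fingers":6,"delta_pos":[-7.9,17.2,0],"spin":-110},{"fingers":6,"delta_pos":[-7.9,17.2,0],"spin":-115},{"fingers":6,"delta_pos":[-7.9,17.2,0],"spin":-115}]'
python3 look.py wrist w11; python3 -c "
from h import *
s=sense();print(s['tcp_pos'],s['joints'].round(1),s['wrist_force'].round(2),s['moment'].round(3))"
```

```text
time_s: 13.15
tcp_pos: [0.4879, 0.0415, 0.2588]
ee_rot: [[1.0, -0.009, -0.002], [-0.009, -1.0, -0.0], [-0.002, 0.0, -1.0]]
wrist_force: [-0.5, -0.9, -0.7]
gripper_width: 0.69
[0.48794349 0.041587   0.25894658] [ 23.9   7.2 -14.4  -0.  -68.4  65.5] [ 1.01 -0.41  1.08] [-0.032 -0.006  0.005]
```

View pics/s10.png

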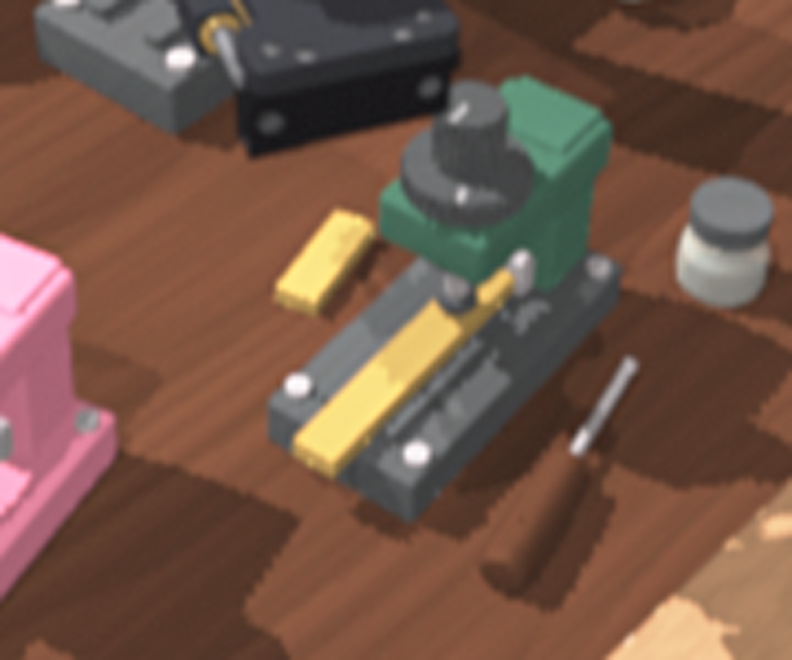

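View pics/w11.png

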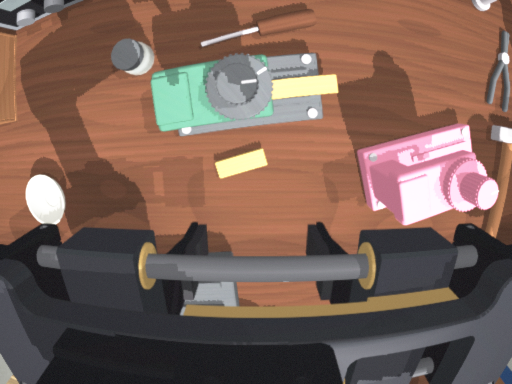

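Run:
```python
import cv2
t=cv2.imread("pics/w11.png")
cv2.imwrite("pics/w11z.png",cv2.resize(t[40:140,180:300],None,fx=6,fy=6,interpolation=cv2.INTER_CUBIC))
```

```text
(no output)
```

View pics/w11z.png

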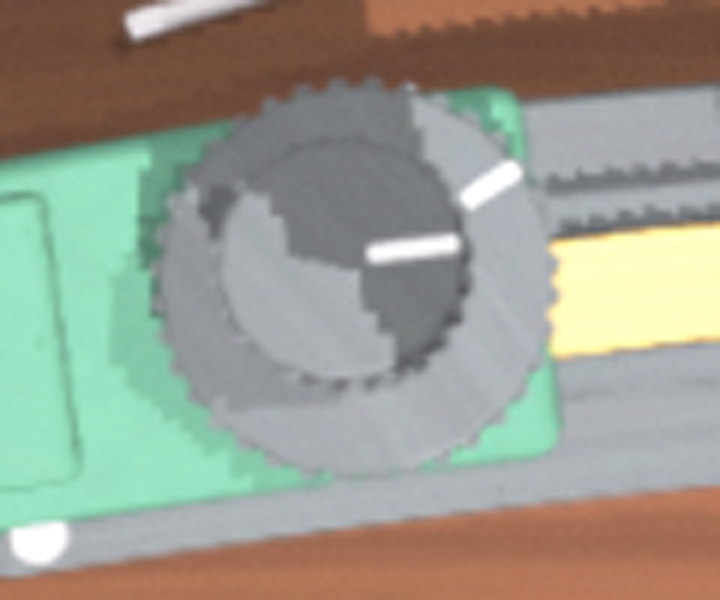

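Run:
```python
from h import *
import json
c1=json.load(open("w1.json"));c2=json.load(open("w11.json"))
W1=lambda x,y:(170+(x+.5)/5-.5,(y+.5)/5-.5)
W2=lambda x,y:(180+(x+.5)/6-.5,40+(y+.5)/6-.5)
T=lambda x,y:(170+(x+.5)/5-.5,105+(y+.5)/5-.5)
Sc=lambda x,y:(230+(x+.5)/4.6-.5,180+(y+.5)/4.6-.5)
a=onz("wrist",*W1(382,334),.178,c1);b=onz("wrist",*W2(343.5,258),.178,c2)
a2=onz("wrist",*W1(385,362),.142,c1);b2=onz("wrist",*W2(357,278.5),.142,c2)
t=onz("top",*T(398,162),.178); s=onz("scene",*Sc(309,113),.178)
print(a,b,a2,b2,t,s)
print(tri([ray("wrist",*W1(382,334),c1),ray("wrist",*W2(343.5,258),c2),ray("top",*T(398,162)),ray("scene",*Sc(309,113))]))
def R(d): d=np.radians(d); return np.array([[np.cos(d),np.sin(d)],[np.sin(d),-np.cos(d)]])
R1=R(-123.3);R2=R(-.5)
# a=P+R1 b
for m,n in((a,b),(a2,b2)):
  A=np.block([[np.eye(2),R1],[np.eye(2),R2]]); print(np.linalg.solve(A,np.r_[m[:2],n[:2]]))
print(sense()["tcp_pos"],sense()["ee_rot"][:,:2])
```

```text
[0.58447743 0.05757232 0.178     ] [0.58562109 0.05793302 0.178     ] [0.58580515 0.05857779 0.142     ] [0.58555577 0.05820987 0.142     ] [0.58666223 0.05753913 0.178     ] [0.58767095 0.0550005  0.178     ]
(array([0.58580491, 0.0575287 , 0.17628709]), [np.float64(0.001423968557014412), np.float64(0.00051519867100336), np.float64(0.001311288859507646), np.float64(0.0006511006007562816)])
[5.84950928e-01 5.80644429e-02 6.71279309e-04 1.25570744e-04]
[ 5.85780758e-01  5.83258431e-02 -2.23969373e-04  1.17935311e-04]
[0.48794349 0.041587   0.25894658] [[ 9.99947659e-01 -1.01444133e-02]
 [-1.01446834e-02 -9.99948522e-01]
 [-1.32824556e-03  2.09861363e-04]]
```

```bash
python3 -m inch '[{"fingers":6,"delta_pos":[4,-0.7,0],"spin":0},{"fingers":6,"delta_pos":[8,-1.4,0],"spin":0},{"fingers":6,"delta_pos":[9.72,-1.74,0],"spin":0},{"fingers":6,"delta_pos":[9.72,-1.74,2],"spin":0},{"fingers":6,"delta_pos":[9.72,-1.74,5],"spin":0},{"fingers":6,"delta_pos":[9.72,-1.74,7.5],"spin":0},{"fingers":6,"delta_pos":[9.72,-1.74,9],"spin":0},{"fingers":6,"delta_pos":[9.72,-1.74,10],"spin":0},{"fingers":6,"delta_pos":[9.72,-1.74,10.6],"spin":0},{"fingers":6,"delta_pos":[9.72,-1.74,10.9],"spin":0},{"fingers":6,"delta_pos":[9.72,-1.74,10.9],"spin":0}]'
python3 look.py scene s12 190,150,370,300,4.4; python3 look.py wrist w12; python3 -c "
from h import *
s=sense();print(s['tcp_pos'],s['joints'].round(1),s['wrist_force'].round(2),s['moment'].round(3))"
```

```text
time_s: 14.3
tcp_pos: [0.5857, 0.0588, 0.1508]
ee_rot: [[1.0, -0.007, 0.0], [-0.007, -1.0, 0.0], [0.0, -0.0, -1.0]]
wrist_force: [0.3, 0.4, 0.4]
gripper_width: 0.687
[0.586013   0.05889902 0.15137928] [ 21.5  21.9 -10.6   0.  -57.4  68.1] [-0.02  0.1   0.14] [-0.074  0.004  0.01 ]
```

View pics/s12.png

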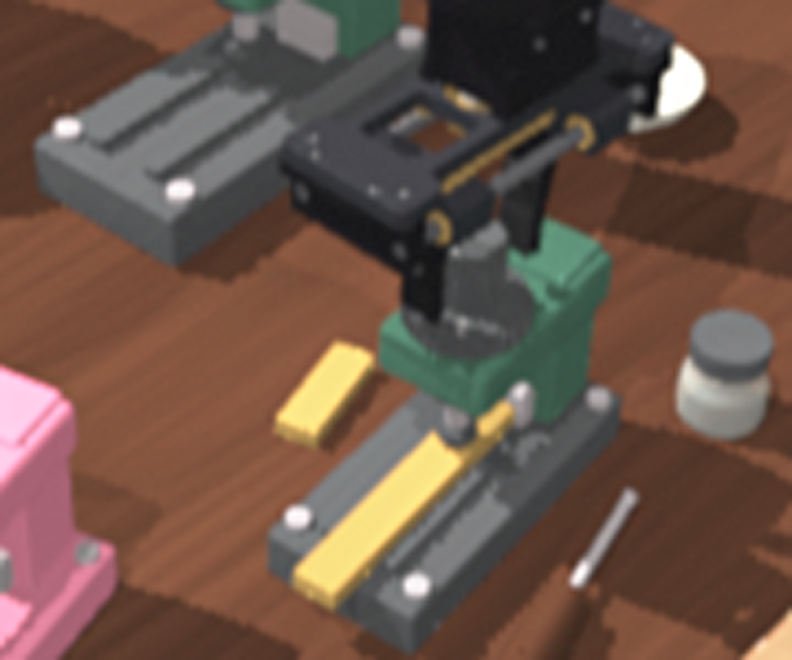

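View pics/w12.png

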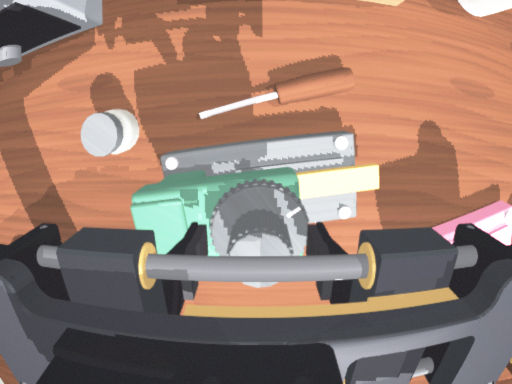

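```bash
python3 -m inch '[{"fingers":6,"delta_pos":[-0.05,0.08,0],"spin":0},{"fingers":5,"delta_pos":[-0.05,0.08,0],"spin":0},{"fingers":4.2,"delta_pos":[-0.05,0.08,0],"spin":0},{"fingers":4,"delta_pos":[-0.05,0.08,0],"spin":0}]'; python3 -c "
from h import *
s=sense();print(s['tcp_pos'],s['gripper_width']*8.7,s['wrist_force'].round(2),s['moment'].round(3))"
python3 -m inch '[{"fingers":3.4,"delta_pos":[0,0,0],"spin":0},{"fingers":3,"delta_pos":[0,0,0],"spin":0},{"fingers":2.5,"delta_pos":[0,0,0],"spin":0},{"fingers":2,"delta_pos":[0,0,0],"spin":0},{"fingers":0,"delta_pos":[0,0,0],"spin":0},{"fingers":0,"delta_pos":[0,0,0],"spin":0},{"fingers":0,"delta_pos":[0,0,0],"spin":0}]'; python3 -c "
from h import *
s=sense();print(s['tcp_pos'],s['gripper_width']*8.7,s['wrist_force'].round(2),s['moment'].round(3))"
```

```text
time_s: 14.8
tcp_pos: [0.5851, 0.058, 0.1507]
ee_rot: [[1.0, -0.006, 0.0], [-0.006, -1.0, 0.0], [0.0, -0.0, -1.0]]
wrist_force: [0.1, -0.3, 0.6]
gripper_width: 0.513
[0.58506785 0.0580063  0.15073756] 4.458897886463354 [ 0.07 -0.29  0.63] [-0.028 -0.04  -0.05 ]
time_s: 15.5
tcp_pos: [0.585, 0.0573, 0.1506]
ee_rot: [[1.0, -0.007, -0.0], [-0.007, -1.0, -0.001], [-0.0, 0.001, -1.0]]
wrist_force: [1.5, -5.2, -0.6]
gripper_width: 0.383
[0.58496236 0.05732689 0.1505555 ] 3.3321115233794374 [ 1.54 -5.18 -0.62] [-1.563 -0.304 -0.009]
```

```bash
python3 -m inch '[{"fingers":0,"delta_pos":[0,0.04,0],"spin":0},{"fingers":0,"delta_pos":[0,0.08,0],"spin":0},{"fingers":0,"delta_pos":[0,0.08,0],"spin":0}]' | grep force; python3 -c "
from h import *
for i in range(3):
  s=sense();print(s['tcp_pos'],s['gripper_width']*8.7,s['wrist_force'].round(2),s['moment'].round(3),s['time_s'])"
```

```text
wrist_force: [-0.5, -1.7, 0.4]
[0.58502063 0.05728665 0.15059521] 3.3167462763432716 [-0.51 -1.66  0.37] [-0.913 -0.083  0.092] 15.8
[0.58502063 0.05728665 0.15059521] 3.3167462763432716 [-0.51 -1.66  0.37] [-0.913 -0.083  0.092] 15.8
[0.58502063 0.05728665 0.15059521] 3.3167462763432716 [-0.51 -1.66  0.37] [-0.913 -0.083  0.092] 15.8
```

```bash
cat > meas.py <<'E'
from h import *
import json,os
f=[];m=[];y=[];p=[]
for i in range(6):
    capture("top"); s=sense(); f.append(s["wrist_force"]);m.append(s["moment"]);R=s["ee_rot"];y.append(np.degrees(np.arctan2(R[1,0],R[0,0])));p.append(s["tcp_pos"])
m=np.array(m)
print("t%.2f yaw %.2f mz %.4f sd %.3f"%(s["time_s"],np.mean(y),m[:,2].mean(),m[:,2].std()),"F",np.mean(f,0).round(1),"M",m.mean(0).round(2),"p",(1000*np.mean(p,0)).round(1),"w %.2f"%(s["gripper_width"]*8.7))
open("log.txt","a").write("%.3f %.4f\n"%(np.mean(y),m[:,2].mean()))
E
python3 meas.py
python3 -m inch '[{"fingers":0,"delta_pos":[0,0,0],"spin":4},{"fingers":0,"delta_pos":[0,0,0],"spin":4}]' >/dev/null; python3 meas.py
python3 -m inch '[{"fingers":0,"delta_pos":[0,0,0],"spin":4},{"fingers":0,"delta_pos":[0,0,0],"spin":4}]' >/dev/null; python3 meas.py
python3 -m inch '[{"fingers":0,"delta_pos":[0,0,0],"spin":4},{"fingers":0,"delta_pos":[0,0,0],"spin":4}]' >/dev/null; python3 meas.py
```

```text
t16.10 yaw -0.36 mz 0.0179 sd 0.039 F [ 0.4 -2.9  0.9] M [-0.94 -0.04  0.02] p [585.   57.3 150.6] w 3.31
t16.60 yaw -4.33 mz -0.1234 sd 0.026 F [-0.6 -2.3  1.4] M [-0.65  0.03 -0.12] p [585.   57.3 150.6] w 3.36
t17.10 yaw -8.31 mz -0.1053 sd 0.046 F [-0.6 -1.4  1.4] M [-0.38  0.14 -0.11] p [585.   57.4 150.6] w 3.34
t17.60 yaw -12.31 mz -0.0695 sd 0.036 F [-0.4 -0.6  1.4] M [-0.08  0.24 -0.07] p [585.   57.4 150.6] w 3.35
```

```bash
python3 -m inch '[{"fingers":0,"delta_pos":[0,0,0],"spin":4},{"fingers":0,"delta_pos":[0,0,0],"spin":4}]' |grep -E "force"; python3 -c "
from h import *
print(sense()['moment'],sense()['effort'])"; python3 meas.py
python3 -m inch '[{"fingers":0,"delta_pos":[0,0,0],"spin":4},{"fingers":0,"delta_pos":[0,0,0],"spin":8}]' |grep -E "force";  python3 -c "
from h import *
print(sense()['moment'],sense()['effort'])"; python3 meas.py; python3 look.py wrist w13; python3 look.py scene s13 190,150,370,300,4.4
```

```text
wrist_force: [-0.8, 0.4, 1.9]
[ 0.1371764   0.21004414 -0.08404506] [ -0.1017724  -36.28704429  16.8586278    3.83272022   0.28646621
  -0.12360327]
t18.10 yaw -16.31 mz -0.1044 sd 0.042 F [-1.2  0.6  1.9] M [ 0.25  0.31 -0.1 ] p [585.   57.4 150.6] w 3.29
wrist_force: [-0.7, 1.3, 1.3]
[0.50929243 0.29423144 0.17043431] [ -1.08583767 -36.28059268  16.75643563   3.9326115    0.21869854
   0.23676504]
t18.60 yaw -24.35 mz -0.1070 sd 0.066 F [-1.4  1.3  1.9] M [ 0.57  0.33 -0.11] p [585.1  57.4 150.6] w 3.33
```

View pics/w13.png

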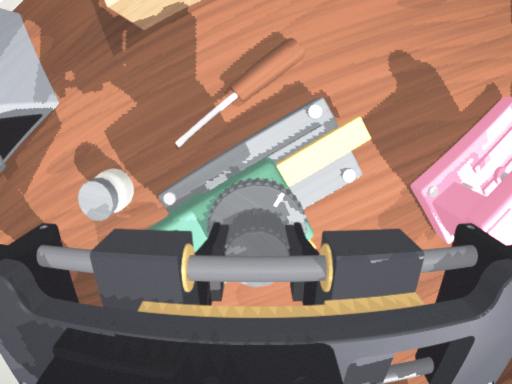

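View pics/s13.png

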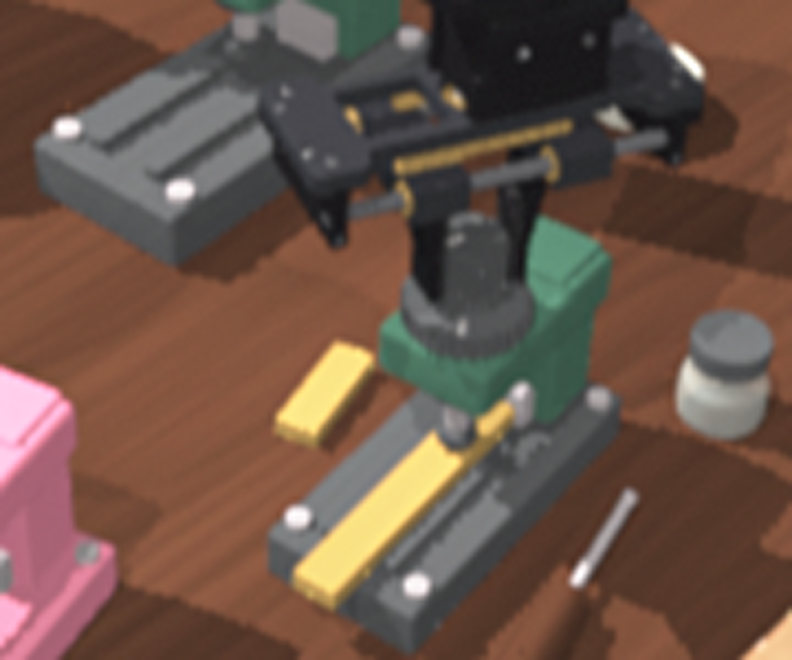

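```bash
sed -i 's/range(6)/range(12)/; s/^m=np.array(m)/m=np.array(m); print(m[:,2].round(2))/' meas.py
for i in 1; do python3 meas.py; done
python3 -m inch '[{"fingers":0,"delta_pos":[0,0,0],"spin":8},{"fingers":0,"delta_pos":[0,0,0],"spin":8},{"fingers":0,"delta_pos":[0,0,0],"spin":8}]' >/dev/null; python3 meas.py
python3 -m inch '[{"fingers":0,"delta_pos":[0,0,0],"spin":8},{"fingers":0,"delta_pos":[0,0,0],"spin":8},{"fingers":0,"delta_pos":[0,0,0],"spin":8}]' >/dev/null; python3 meas.py
```

```text
[-0.07 -0.07 -0.07 -0.08 -0.06 -0.08 -0.03 -0.11 -0.12 -0.09 -0.08 -0.08]
t19.30 yaw -24.35 mz -0.0774 sd 0.022 F [-1.3  3.2  2.2] M [ 1.03  0.39 -0.08] p [585.1  57.4 150.6] w 3.35
[-0.2  -0.21 -0.18 -0.23 -0.22 -0.17 -0.2  -0.22 -0.24 -0.23 -0.17 -0.22]
t20.20 yaw -32.28 mz -0.2073 sd 0.023 F [-1.2  5.2  2.1] M [ 1.54  0.37 -0.21] p [585.1  57.5 150.6] w 3.33
[-0.26 -0.23 -0.23 -0.32 -0.22 -0.22 -0.28 -0.23 -0.25 -0.25 -0.22 -0.27]
t21.10 yaw -40.29 mz -0.2476 sd 0.028 F [-1.2  5.1  2.1] M [ 1.58  0.35 -0.25] p [585.2  57.5 150.6] w 3.36
```

```bash
cat > rd.py <<'E'
from h import *
s=sense();R=s["ee_rot"]
y=np.degrees(np.arctan2(R[1,0],R[0,0]))
print("t%.2f yaw %.2f mz %.3f e6 %.3f"%(s["time_s"],y,s["moment"][2],s["effort"][5]),"F",s["wrist_force"].round(1),"w %.2f"%(s["gripper_width"]*8.7))
open("log2.txt","a").write("%.3f %.4f %.4f\n"%(y,s["moment"][2],s["effort"][5]))
E
python3 look.py scene s14 260,220,330,270,11
python3 -m inch '[{"fingers":0,"delta_pos":[-0.07,-0.05,0],"spin":1}]' >/dev/null; python3 rd.py
python3 -m inch '[{"fingers":0,"delta_pos":[0,0,0],"spin":2}]' >/dev/null; python3 rd.py
python3 -m inch '[{"fingers":0,"delta_pos":[0,0,0],"spin":2}]' >/dev/null; python3 rd.py
python3 -m inch '[{"fingers":0,"delta_pos":[0,0,0],"spin":2}]' >/dev/null; python3 rd.py
python3 -m inch '[{"fingers":0,"delta_pos":[0,0,0],"spin":2}]' >/dev/null; python3 rd.py
python3 -m inch '[{"fingers":0,"delta_pos":[0,0,0],"spin":2}]' >/dev/null; python3 rd.py
python3 meas.py
```

```text
t21.25 yaw -41.26 mz 0.268 e6 -0.086 F [0.9 0.2 0.7] w 3.32
t21.35 yaw -43.31 mz 0.265 e6 0.057 F [0.  2.4 0.8] w 3.34
t21.45 yaw -45.33 mz 0.274 e6 0.004 F [0.2 3.1 1.6] w 3.31
t21.55 yaw -47.34 mz 0.206 e6 0.002 F [0.1 2.5 0. ] w 3.32
t21.65 yaw -49.33 mz 0.177 e6 0.002 F [0.5 2.6 1. ] w 3.30
t21.75 yaw -51.33 mz 0.224 e6 0.002 F [-0.2  1.8  0.7] w 3.32
[0.15 0.03 0.03 0.04 0.14 0.1  0.11 0.13 0.14 0.07 0.06 0.12]
t22.35 yaw -51.33 mz 0.0929 sd 0.042 F [1.6 1.1 0. ] M [ 0.35 -0.49  0.09] p [585.2  57.7 150.6] w 3.30
```

View pics/s14.png

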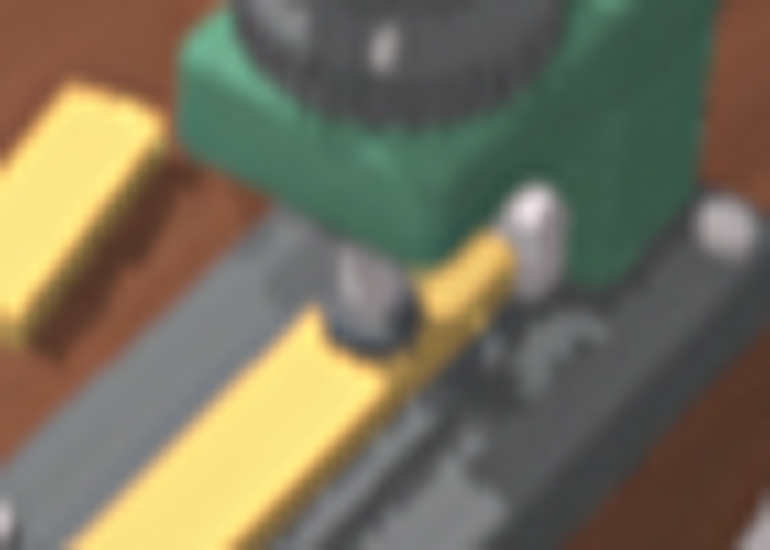

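```bash
python3 -m inch '[{"fingers":0,"delta_pos":[0,0,0],"spin":2}]' >/dev/null; python3 rd.py
python3 -m inch '[{"fingers":0,"delta_pos":[0,0,0],"spin":2}]' >/dev/null; python3 rd.py
python3 -m inch '[{"fingers":0,"delta_pos":[0,0,0],"spin":2}]' >/dev/null; python3 rd.py
python3 -m inch '[{"fingers":0,"delta_pos":[0,0,0],"spin":2}]' >/dev/null; python3 rd.py
python3 -m inch '[{"fingers":0,"delta_pos":[0,0,0],"spin":2}]' >/dev/null; python3 rd.py
python3 -m inch '[{"fingers":0,"delta_pos":[0,0,0],"spin":2}]' >/dev/null; python3 rd.py
python3 -m inch '[{"fingers":0,"delta_pos":[0,0,0],"spin":2}]' >/dev/null; python3 rd.py
python3 -m inch '[{"fingers":0,"delta_pos":[0,0,0],"spin":2}]' >/dev/null; python3 rd.py
python3 meas.py;python3 look.py scene s15 260,220,330,270,11
```

```text
t22.45 yaw -53.38 mz 0.217 e6 0.105 F [ 3.1 -0.  -0.9] w 3.32
t22.55 yaw -55.41 mz 0.242 e6 0.006 F [ 3.1 -0.2 -1.1] w 3.33
t22.65 yaw -57.41 mz 0.242 e6 0.002 F [ 3.2 -1.4 -0.9] w 3.36
t22.75 yaw -59.41 mz 0.239 e6 0.002 F [ 3.3 -1.4 -0.6] w 3.31
t22.85 yaw -61.41 mz 0.241 e6 0.002 F [ 3.1  0.3 -0.9] w 3.33
t22.95 yaw -63.41 mz 0.238 e6 0.002 F [ 1.8 -0.5  0.2] w 3.33
t23.05 yaw -65.41 mz 0.223 e6 0.001 F [ 2.3 -1.   0.3] w 3.35
t23.15 yaw -67.41 mz 0.172 e6 -0.005 F [ 3.5 -1.6 -0.2] w 3.32
[0.14 0.03 0.06 0.06 0.09 0.04 0.07 0.08 0.07 0.08 0.02 0.06]
t23.75 yaw -67.36 mz 0.0672 sd 0.029 F [ 4.4 -1.2 -1.6] M [-0.29 -1.37  0.07] p [585.3  57.8 150.6] w 3.32
```

View pics/s15.png

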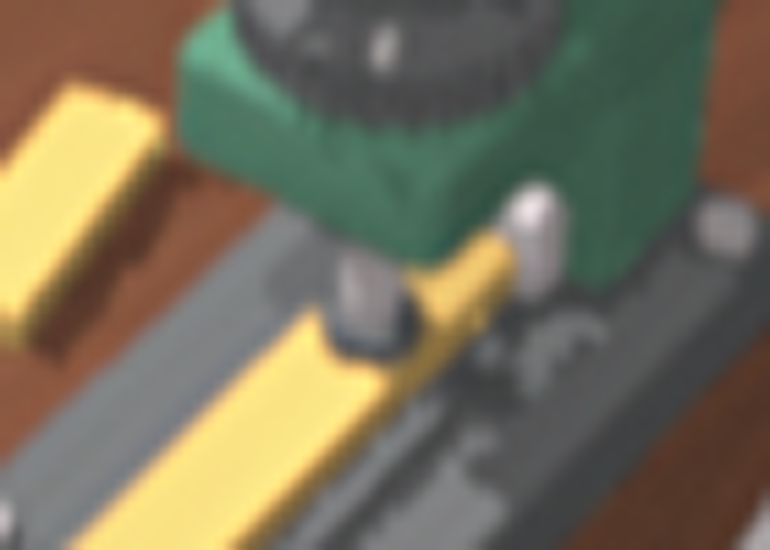

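```bash
python3 -m inch '[{"fingers":0,"delta_pos":[0,0,0],"spin":2}]' >/dev/null; python3 rd.py
python3 -m inch '[{"fingers":0,"delta_pos":[0,0,0],"spin":2}]' >/dev/null; python3 rd.py
python3 -m inch '[{"fingers":0,"delta_pos":[0,0,0],"spin":2}]' >/dev/null; python3 rd.py
python3 -m inch '[{"fingers":0,"delta_pos":[0,0,0],"spin":2}]' >/dev/null; python3 rd.py
python3 -m inch '[{"fingers":0,"delta_pos":[0,0,0],"spin":2}]' >/dev/null; python3 rd.py
python3 -m inch '[{"fingers":0,"delta_pos":[0,0,0],"spin":2}]' >/dev/null; python3 rd.py
python3 -m inch '[{"fingers":0,"delta_pos":[0,0,0],"spin":2}]' >/dev/null; python3 rd.py
python3 meas.py
```

```text
t23.90 yaw -69.36 mz 0.258 e6 0.085 F [ 4.5 -2.7 -2.3] w 3.32
t24.00 yaw -71.39 mz 0.291 e6 -0.019 F [ 5.  -1.9 -2.1] w 3.32
t24.10 yaw -73.39 mz 0.243 e6 -0.031 F [ 5.7 -1.8 -2. ] w 3.33
t24.20 yaw -75.38 mz 0.257 e6 -0.039 F [ 5.7 -1.9 -2.4] w 3.33
t24.30 yaw -77.38 mz 0.308 e6 -0.048 F [ 5.9 -1.7 -1.7] w 3.36
t24.40 yaw -79.38 mz 0.267 e6 -0.056 F [ 5.1 -2.3 -1.9] w 3.38
t24.50 yaw -81.38 mz 0.300 e6 -0.064 F [ 5.6 -1.6 -2.3] w 3.32
[0.24 0.16 0.09 0.09 0.13 0.12 0.13 0.16 0.09 0.14 0.16 0.08]
t25.10 yaw -81.35 mz 0.1314 sd 0.042 F [ 5.3 -1.7 -1.9] M [-0.41 -1.64  0.13] p [585.4  57.9 150.6] w 3.35
```

```bash
python3 -m inch '[{"fingers":0,"delta_pos":[0,0,0],"spin":2},{"fingers":0,"delta_pos":[0,0,0],"spin":4},{"fingers":0,"delta_pos":[0,0,0],"spin":6},{"fingers":0,"delta_pos":[0,0,0],"spin":8}]' >/dev/null; python3 rd.py
python3 -m inch '[{"fingers":0,"delta_pos":[0,0,0],"spin":2},{"fingers":0,"delta_pos":[0,0,0],"spin":4}]' >/dev/null; python3 rd.py
python3 -m inch '[{"fingers":0,"delta_pos":[0,0,0],"spin":2}]' >/dev/null; python3 rd.py
python3 -m inch '[{"fingers":0,"delta_pos":[0,0,0],"spin":0.4}]' >/dev/null; python3 rd.py
python3 meas.py; python3 look.py wrist w16; cat log2.txt | tail -14
```

```text
t25.50 yaw -89.37 mz 0.344 e6 -0.098 F [ 5.  -2.6 -3. ] w 3.36
t25.70 yaw -93.37 mz 0.328 e6 -0.114 F [ 5.8 -1.5 -3.3] w 3.33
t25.80 yaw -95.36 mz 0.356 e6 -0.122 F [ 5.3 -2.1 -2.5] w 3.30
t25.90 yaw -95.72 mz 0.317 e6 -0.391 F [ 5.8 -1.6 -1.4] w 3.34
[0.29 0.29 0.32 0.29 0.23 0.28 0.27 0.3  0.27 0.26 0.27 0.22]
t26.50 yaw -95.70 mz 0.2754 sd 0.027 F [ 5.7 -1.4 -2.4] M [-0.44 -1.77  0.28] p [585.6  57.9 150.6] w 3.36
-63.411 0.2379 0.0015
-65.411 0.2235 0.0015
-67.410 0.1724 -0.0050
-69.362 0.2580 0.0848
-71.392 0.2906 -0.0186
-73.391 0.2431 -0.0309
-75.384 0.2565 -0.0393
-77.384 0.3083 -0.0476
-79.382 0.2669 -0.0559
-81.381 0.2996 -0.0643
-89.371 0.3440 -0.0975
-93.366 0.3278 -0.1142
-95.362 0.3563 -0.1225
-95.724 0.3166 -0.3914
```

View pics/w16.png

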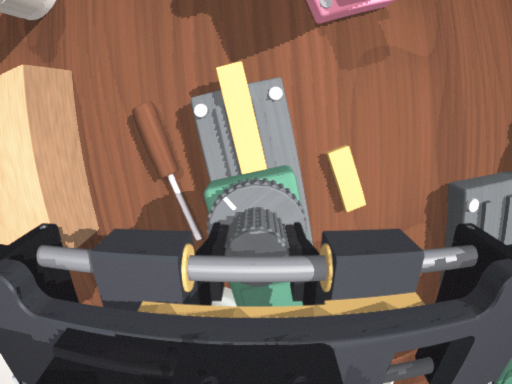

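```bash
python3 -m inch '[{"fingers":3.8,"delta_pos":[0,0,0],"spin":0},{"fingers":4.5,"delta_pos":[0,0,0],"spin":0},{"fingers":5.5,"delta_pos":[0,0,0],"spin":0},{"fingers":6,"delta_pos":[0,0,0],"spin":0},{"fingers":6,"delta_pos":[0,0,0],"spin":0}]'
python3 rd.py
python3 -m inch '[{"fingers":6,"delta_pos":[0,0,-0.5],"spin":0},{"fingers":6,"delta_pos":[0,0,-1.5],"spin":0},{"fingers":6,"delta_pos":[0,0,-3.5],"spin":0},{"fingers":6,"delta_pos":[0,0,-6],"spin":0},{"fingers":6,"delta_pos":[0,0,-9],"spin":0},{"fingers":6,"delta_pos":[-3,0,-11],"spin":0},{"fingers":6,"delta_pos":[-7,0,-11],"spin":0},{"fingers":6,"delta_pos":[-10,0,-11],"spin":0},{"fingers":6,"delta_pos":[-10,0,-11],"spin":0},{"fingers":6,"delta_pos":[-10,0,-11],"spin":0}]'
python3 look.py wrist w17 130,0,380,220,3;python3 look.py scene s17 190,150,370,300,4.4
```

```text
time_s: 27.05
tcp_pos: [0.5842, 0.0579, 0.1504]
ee_rot: [[-0.101, -0.995, -0.001], [-0.995, 0.101, -0.0], [0.0, 0.001, -1.0]]
wrist_force: [0.7, 0.0, 0.7]
gripper_width: 0.661
t27.05 yaw -95.77 mz 0.053 e6 -0.000 F [0.7 0.  0.7] w 5.75
time_s: 28.05
tcp_pos: [0.5947, 0.158, 0.2611]
ee_rot: [[-0.099, -0.995, 0.0], [-0.995, 0.099, -0.0], [0.0, -0.0, -1.0]]
wrist_force: [-0.2, -1.8, 0.1]
gripper_width: 0.685
```

View pics/w17.png

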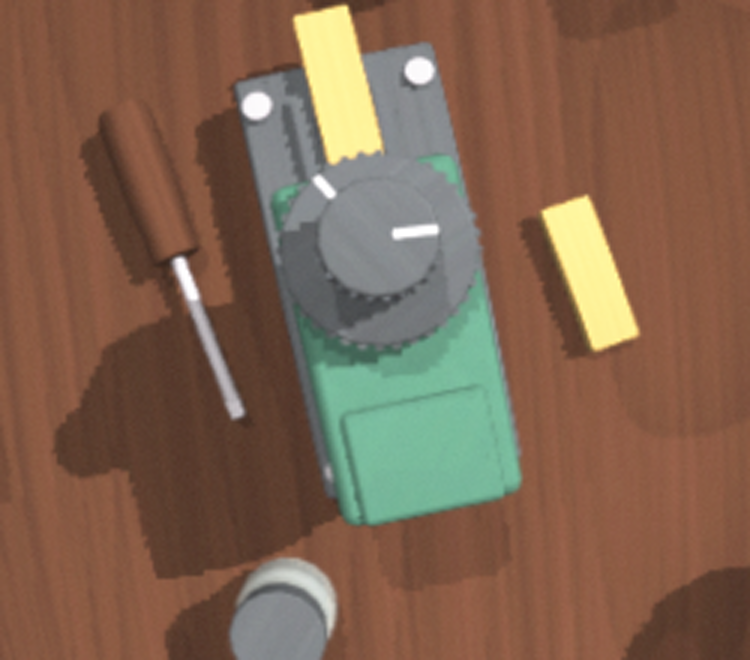

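View pics/s17.png

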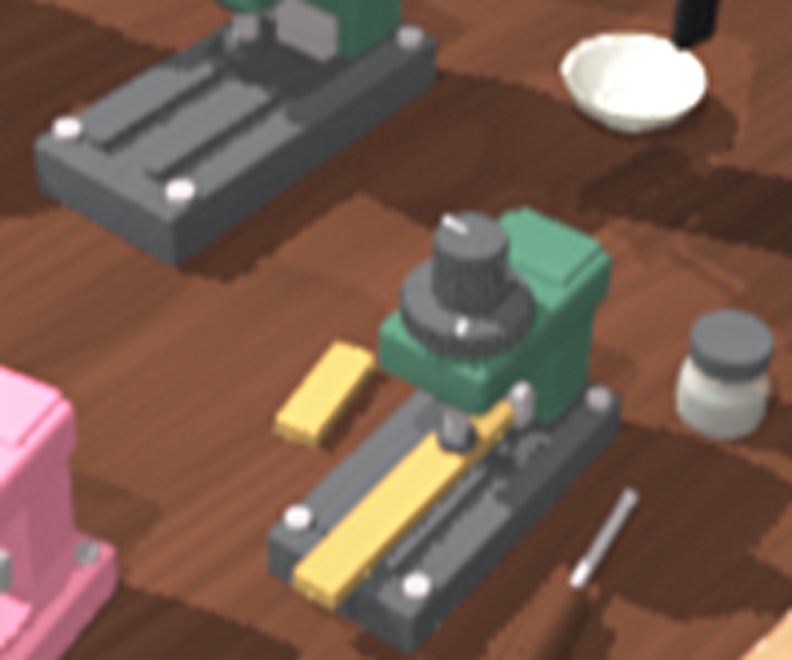

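```bash
python3 - <<'E'
from h import *
import json
C={k:json.load(open(k+".json")) for k in("w1","w11","w17")}
M={"w1":lambda x,y:(170+(x+.5)/5-.5,(y+.5)/5-.5),"w11":lambda x,y:(180+(x+.5)/6-.5,40+(y+.5)/6-.5),"w17":lambda x,y:(130+(x+.5)/3-.5,(y+.5)/3-.5)}
d={"w1":((369,326),(333,285),(382,334),(285,324),(385,362)),"w11":((370,252),(460,242),(343.5,258),(491,185),(357,278.5)),"w17":((395,235),(438,230),(378.5,237),(325,187),(380,254))}
for k,v in d.items():
  P=[onz("wrist",*M[k](*q),z,C[k])[:2] for q,z in zip(v,(.178,.178,.178,.142,.142))]
  an=lambda w:np.degrees(np.arctan2(w[1],w[0])).round(1)
  print(k,"fine",an(P[1]-P[0]),an(P[1]-P[2]),"coarse",an(P[3]-P[4]),"r",np.linalg.norm(P[3]-P[4]),an(P[3]-np.array([.5857,.0582])),"knob",P[2],P[4])
E
python3 look.py scene s18; python3 look.py top t18
python3 - <<'E'
import cv2
a=cv2.imread("pics/scene0.png");b=cv2.imread("pics/s18.png")
f=lambda i:cv2.resize(i[210:270,250:330],None,fx=5,fy=5,interpolation=cv2.INTER_CUBIC)
cv2.imwrite("pics/cmp.png",cv2.hconcat([f(a),f(b)]))
E
```

```text
w1 fine -83.5 -79.8 coarse -55.6 r 0.02538761692813826 -54.9 knob [0.58447743 0.05757232] [0.58580515 0.05857779]
w11 fine -84.3 -82.9 coarse -55.0 r 0.02537448859214848 -55.2 knob [0.58562109 0.05793302] [0.58555577 0.05820987]
w17 fine -178.2 -178.3 coarse -57.4 r 0.02762587536538673 -55.8 knob [0.58542081 0.05851419] [0.58522733 0.06024186]
```

View pics/cmp.png

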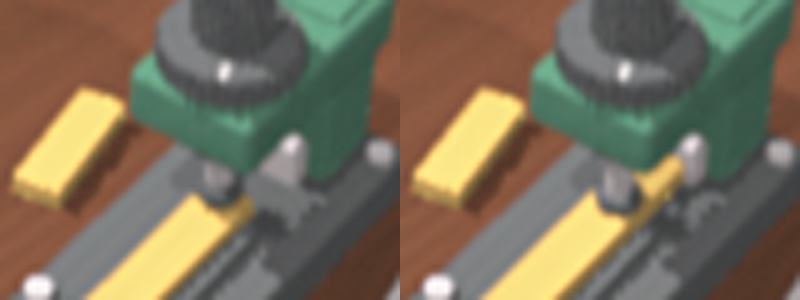

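View pics/t18.png

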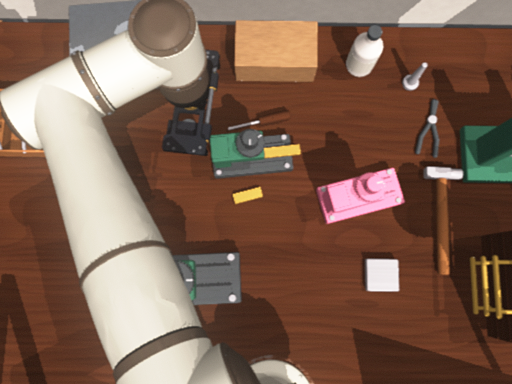

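```bash
python3 -c "
from h import *
from station import finish_job
s=sense();print(s['time_s'],s['wrist_force'].round(1),s['joint_velocities'].round(2))
print(finish_job())"
```

```text
28.25 [0.8 0.7 0.4] [-0.17  0.03  0.06 -0.01  0.1  -0.09]
the job is handed in; nothing more can be done
None
```

The bar is clamped against the end stop and the job is handed in at 28 s of the 72 s allowed; no verdict was reported.

- **Bar:** I pushed it home with shut fingers at about 5 mm/s over the last few millimetres. At the stop the force rose from about 2 N to about 5 N. I pressed a little more, to 8 N, and the tool advanced only about 0.2 mm. The scene picture shows the bar against the stop.
- **Fine knob:** I turned it clockwise in a single grip. Turning torque stayed flat at about 0.24 N m, then rose at the expected 0.24 N m per rad once the tool had turned about 65.4°, which I took as the touch. I went on 30° more, to 95.3° in all. The mark on the knob moved 94 to 95° between pictures, so the knob did not slip in the fingers.
- **Coarse ring:** its mark reads about −55.5° before and −55.8 to −57.4° after, depending on how the ring centre was picked. The scatter between earlier pictures is under 1°, so the higher reading sits slightly outside it. The scene picture shows the mark in the same place.
- **Rest of the bench:** the offcut, screwdriver and jar look unmoved in the last pictures. The gripper is open, about 10 cm clear of the knob, touching nothing.

One check disagreed. The torque readings at rest during the first 40° were unreliable, because the arm overshot after larger steps. I set them aside and used the readings taken while turning slowly. The later rest readings agreed with those.

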